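Fish the maple drive from under the riser and dock it

ROBOT

A 6-joint arm with a two-finger parallel gripper is mounted at the origin on the work surface. World frame = base frame: x ahead of the robot, y to its left, z up, the work surface at z = 0. Lengths are in mm, angles in degrees, forces in N, time in s.
With the tool pointing down it reaches from about 300 to 875 mm from the base axis. Payload 6.4 kg.
Tool frame: the origin (TCP) lies at the very end of the fingers, on their centre line; the grasp point (between the pads) lies arm.grip_point_offset behind it (arm.grip_point_offset is the distance from the TCP to the grasp point, in mm); z points along the fingers, y is the direction in which the jaws open and shut (so a half turn about z gives the same grasp; the last joint's range is limited). The gripper opens to 85 mm and grips with 20 to 120 N. Pads are 22 mm wide; open, the fingers measure 114 mm over their backs; the gripper's body (76 mm by 85 mm) begins 54 mm behind the grasp point. The pads swing forward as they close: fully open they stand 13 mm farther back than shut.
Start: joints at [-82.638, 10.359, 92.074, -0, 77.567, -11.82], TCP at [188.95, -543.083, 200.388] pointing down, gripper open.
Joint ranges: [-171.53, 171.53], [-51.25, 118.39], [17.06, 147.69], [-65.23, 245.23], [0, 150.52], [-178.68, 178.68]. Speed limits (degrees/s): [147.25, 147.25, 172.46, 180, 180, 180].

INTERFACE

Orientations are given as [roll, pitch, yaw] about the fixed x, y, z axes, in that order (R = Rz(yaw) Ry(pitch) Rx(roll)).
In Python, from workcell import arm gives the robot as it stands.
- The arm moves only by the tool apply_moves, never from a script. Its argument "commands" is a list of rows, each an object with "linear": the shift along the world's x, y, z in m, a list of three; "twist": the turn about the world's z in degrees; "grip": the finger opening in m, from 0 to 0.0854. A call has exactly 5 rows; each row is the pose to reach, as a shift and turn from the pose commanded when the call began; what a row does not reach only later rows make up. A row lasts 1/10 s, in which the tool goes at most 50 mm and 8.59 degrees, less where a joint would pass 70% of its speed; a pose out of reach is approached as far as the arm can. A call with a gripper value outside its range is refused whole. The fingers move at their own pace and stop on an object; "newtons" is the grip in N (left out, the last holds). Time passes only in rows, so rows that repeat a pose let the fingers close, or fill a call up. It gives the time, the measured TCP pose, the force and the opening at its end, in the units of the state.
- arm.observe(): the state, without advancing time (a new reading comes with each control period).
- arm.snapshot(name): name is "scene" or "top" or "wrist"; returns the picture (384x512x3 uint8, blue, green, red); there is no depth.
- arm.camera_params(name): a dict with "mtx" (3x3 intrinsics, pixels), "extrinsics" (4x4, takes a point from world to camera coordinates); the wrist camera has in their place "T_tool_cam" (4x4, takes a point from camera to tool coordinates, whose origin is the TCP and whose axes are the flange's). Camera axes: x right, y up, looking along -z (the intrinsics and any distortion apply to the point x, -y, -z); pixel columns grow to the right and rows downward; lengths in mm; the calibration is good to about 2 mm. The wrist camera is an equidistant fisheye: a pixel r from the principal point sees the ray r / f radians off the axis. A picture is of the moment at which its call begins: read the wrist's pose just before it. camera_params takes no time and is no camera call.
- arm.sign_off(): hands the job in, once; it reports no verdict.
Trained networks look in the newest picture that a camera, given by its name, has taken for a name from the list of things; names that differ only in an ending like _2 or _b are one class to them, and where a whole thing is asked for, a point or a joint stands for the part that bears it (a point fixed in the world has none). Each returns a list of dicts, best first, with "conf" (0 to 1); they miss things now and then, are a little off and sometimes report something else, mostly with a low value. They report only what shows in the picture. A call takes as long as a camera call.
- arm.find_in(camera, thing): "rect" ([left, top, right, bottom] in pixels, round what is visible of it).
- arm.regions_of(camera, thing): "pixels" (384x512 bool, what is visible of it) and "rect" ([left, top, right, bottom] in pixels, round what is visible of it).
- arm.place_of(camera, thing): "point" ([row, column] in pixels: a listed point, or the origin of a listed thing).
The state is a dict: "clock": time; "joint_positions": joint angles; "qvel": joint speeds; "joint_torque": joint torques, N m; "eef_pos": TCP position; "orientation": TCP orientation; "ft_force": force on the tool from outside, world axes, zero at the start; "wrist_torque": the same for the moment, N m; "gripper_width": finger opening in mm.
Only numpy, scipy, OpenCV 4.12 (cv2) and the standard library are available. Lean on these libraries where they do the work, as an engineer would, in place of code of your own. Each camera call takes 0.05 s, during which the arm holds its last target.

TASK

The cork-capped maple drive has slid under the clear riser at the front of the drawer: take the trigger reacher, squeeze its jaws shut on the drive under the riser, draw the drive out and set it flat in the bay of the white docking cradle without dropping it. Then, with the drive let go, push the cradle's red keeper lever all the way down over it. Finish with the reacher standing on its base on open drawer floor, clear of the riser and the cradle, and leave the other small things where they are.

Things in the scene. Friction and masses are not known exactly. Their poses are not given: they have to be found in the camera images.
- reacher: Hand reacher, 225 mm long (50 behind its origin, 175 ahead), 190 g, standing on its flat base (y -25 to +10 mm). Origin on the base's underside below the grip; x forward along the shaft to the jaws, y left, z up. Grip 46 mm tall, 50 wide: fixed black handle face at y -25 (x -40 to 30), orange trigger plate at y +25. Shaft 12 mm thick, axis 13 mm up. Centre of mass about x 15 mm.
- reacher_grip (a point): Where to take the reacher from above, one finger on the handle face, one on the trigger plate: midway between them, 10 mm ahead of the reacher's origin, 28 mm above its underside (finger tips may go to 8 mm above the floor). The trigger plate spans reacher x -20 to 30, z 8 to 44 mm. Squeezing by q shifts the reacher q/2 along its +y relative to a centred gripper.
- reacher_jaws (a point): Point midway between the two orange jaw pads: 160 mm ahead of the reacher's origin, 12 mm above its underside. Pads: x 145 to 175 mm, z 4 to 20 mm. The gap between them at this point is about 51 mm at rest; it is 20 mm, pads parallel, with the trigger 11 mm in.
- trigger (a joint): How far the trigger is pressed in, m: 0 at rest (jaws open), 0.014 fully in. Sprung: starts to move at 10 N, 15.6 N fully in; let go, it springs back and the jaws open. On a 20 mm wide item it stops near 0.011 (grip 39 mm wide); a 25 N squeeze then clamps with 3 to 4 N per jaw. Held 47 to 48 mm wide, the reacher is carried with its jaws still open.
- jaw_left: The jaw on the reacher's +y side; origin at its pivot (reacher x 112, y 12.5 mm). Turns inward 0.03 rad per mm of trigger.
- jaw_right: The jaw on the reacher's -y side; origin at its pivot (reacher x 112, y -12.5 mm). Turns inward 0.03 rad per mm of trigger.
- drive: Maple drive with a cork cap: a block 56 mm long (x), 20 wide (y), 15 high, about 30 g; pale wood, the last 14 mm at +x cork. Origin at the centre of its underside. Starts flat on the floor under the riser, its middle 45 to 70 mm behind the riser's front edge, lengthways roughly along the riser's x (within 0.35 rad).
- riser: Clear plastic riser fixed to the drawer floor, 120 mm deep (x), 300 wide (y), 50 high; the gap under it is 45 mm high, open only on its -x side (blue edge strip, towards the robot), with 5 mm walls at both ends and the back. Origin on the floor under its middle; front edge at x -60 mm.
- dock: White docking cradle, fixed, 66 mm wide (y), x -50 to 75 mm. Origin on the drawer floor under the bay's middle; x points away from the robot, to the head (x 50 to 74, 54 mm high). Bay: shallow tray, grey floor 6 mm above the drawer floor, inside 80 (x) by 50 (y) mm, lip 4 mm thick standing 5 mm above the bay floor all round. The drive belongs in it flat, lengthways along x.
- dock_lever (a joint): Red keeper lever on the cradle's head, rad: 0 fully raised (0.7 above level), 0.7 fully lowered (level over the bay). Stays where left; 1 to 2 N moves it. Pivot at dock x 56, z 46 mm; arm 76 mm towards dock -x, 16 wide, 6 thick. A fingertip going straight down at dock x 8, y 0 meets the arm about 80 to 90 mm above the floor; it is fully down at 49 mm.
- lever_tab (a point): Middle of the top of the lever's 28 mm wide end tab, 69 mm from the pivot; moves with it. Under the arm, 48 mm from the pivot, is a rubber foot: raised, its bottom is some 50 to 60 mm above the drawer floor over the bay's middle; lowered, 23 mm, just clear of a drive lying in the bay.
- capsule: Bystander: aluminium capsule standing on end, 28 mm across, 54 mm tall; origin at the centre of its underside.
- carbon_stick: Bystander: black carbon-weave stick with a steel plug, 68 x 19 x 9 mm; origin under its middle.
- nano_drive: Bystander: tiny silver nano drive, 29 x 14 x 7 mm; origin under its middle.
- tape_roll: Bystander: amber tape roll lying flat, 56 mm across, 18 mm high; origin under its middle.
- clip_box: Bystander: blue clip box, 50 x 36 x 22 mm; origin under its middle.

How it is judged (in metres and radians):
On the way, in this order (a step that is already met when the one before it is completed fails the run):
1. the drive is clamped between both jaws of the reacher while still under the riser (contact force between each of jaw_left, jaw_right and drive above 0.5 N and value of joint trigger above 0.007 m and x of drive in the frame of riser above -0.045 m and contact force between the fingers and drive below 0.05 N), for 0.15 s.
2. the drive is out in front of the riser (x of drive in the frame of riser below -0.085 m), for 0.1 s.
3. the drive lies flat in the cradle's bay, let go, with the keeper lever still up (x of drive in the frame of dock between -0.016 and 0.016 m and y of drive in the frame of dock between -0.019 and 0.019 m and z of drive in the frame of dock between 0.003 and 0.009 m and angle between drive's own z axis and vertical below 0.12 rad and contact force between each of reacher, the fingers and drive below 0.05 N and value of joint dock_lever below 0.35 rad), for 0.2 s.
At the end, for the whole second after the job is handed in: Drive flat and at rest on the bay floor (within 16 mm along, 19 mm across, of its middle; tilt under 0.12 rad); lever past 0.63 rad; reacher at rest, upright (0.12 rad) on the drawer floor (within 8 mm), touching neither cradle nor drive, jaws not under the riser (x of drive in the frame of dock between -0.016 and 0.016 m and y of drive in the frame of dock between -0.019 and 0.019 m and z of drive in the frame of dock between 0.003 and 0.009 m and angle between each of drive, reacher's own z axis and vertical below 0.12 rad and value of joint dock_lever above 0.63 rad and linear speed of each of drive, reacher below 0.02 m/s and height (world z) of reacher between -0.004 and 0.008 m and contact force between reacher and dock below 0.05 N and contact force between reacher and drive below 0.05 N and (x of reacher_jaws in the frame of riser below -0.06 m or y of reacher_jaws in the frame of riser above 0.15 m or y of reacher_jaws in the frame of riser below -0.15 m) and world x of reacher between 0.28 and 0.8 m and world y of reacher between -0.46 and 0.46 m).
It fails at once if one of the bystanders is moved by more than 30 mm (distance of any of capsule, carbon_stick, nano_drive, tape_roll, clip_box from where it was at the start of the episode above 0.03 m).
It fails at once if the drive is dropped or flung (faster than 0.75 m/s with nothing holding it) (linear speed of drive above 0.75 m/s and contact force between each of reacher, the fingers and drive below 0.01 N).
It also fails if it takes over 67 s, if anything falls off the work surface, if the arm or the gripper's body presses on something with over 40 N, if the wrist force passes 120 N, or if a joint passes its speed limit or range.

## Working session

There is one attempt and no reset: what is moved stays moved. The work goes in short steps, Python scripts to look and compute and a tool call to move; the robot and the scene stay as the last step left them, time stands still between calls to the robot, and variables do not carry over. Pictures are saved under pics/ and viewed, and the job is handed in when it is done.

Besides the shell and the picture viewer there is one more tool, called after ">>>" by a JSON object that holds its "name" and its "arguments", one argument or row to a line. apply_moves: Moves the arm, as the interface text tells. Its arguments: {"type":"object","properties":{"commands":{"type":"array","items":{"type":"object","properties":{"linear":{"type":"array","items":{"type":"number"}},"twist":{"type":"number"},"grip":{"type":"number"}}}},"newtons":{"type":"number"}},"required":["commands"]}

```bash
mkdir -p pics; ls; python3 - <<'E'
from workcell import arm
import cv2, numpy as np
s=arm.observe()
print({k:np.round(v,2).tolist() if not isinstance(v,(int,float)) else v for k,v in s.items()})
print(arm.grip_point_offset)
for n in ("scene","top","wrist"):
    p=arm.camera_params(n)
    print(n,{k:np.round(np.array(v),3).tolist() if not isinstance(v,str) else v for k,v in p.items()})
for n in ("scene","top"):
    cv2.imwrite(f"pics/{n}0.png",arm.snapshot(n))
E
```

```text
pics
{'clock': 0.0, 'joint_positions': [-82.64, 10.4, 92.13, -0.0, 77.57, -11.82], 'qvel': [-0.07, 0.08, -0.0, -0.01, -0.08, 0.03], 'joint_torque': [0.0, -44.49, -35.13, -0.0, 0.01, 0.0], 'eef_pos': [188.86, -542.48, 199.5], 'orientation': [-179.9, -0.02, 19.18], 'ft_force': [0.02, 0.34, -0.55], 'wrist_torque': [-0.01, -0.03, -0.01], 'gripper_width': 85.60295271199222}
18.700000000000003
scene {'mtx': [[433.067, 0.0, 257.649], [0.0, 433.067, 193.839], [0.0, 0.0, 1.0]], 'extrinsics': [[0.659, 0.752, 0.011, -379.376], [-0.537, 0.46, 0.707, 258.614], [0.527, -0.471, 0.707, -1620.64], [0.0, 0.0, 0.0, 1.0]]}
top {'mtx': [[354.352, 0.0, 253.839], [0.0, 354.352, 191.997], [0.0, 0.0, 1.0]], 'extrinsics': [[0.008, -1.0, -0.009, -8.13], [0.989, 0.006, 0.145, -598.046], [-0.145, -0.01, 0.989, -1033.315], [0.0, 0.0, 0.0, 1.0]]}
wrist {'mtx': [[297.319, 0.0, 253.9], [0.0, 297.319, 189.086], [0.0, 0.0, 1.0]], 'T_tool_cam': [[-0.0, 0.951, 0.308, 78.552], [1.0, 0.0, -0.0, -0.57], [-0.0, 0.308, -0.951, -173.957], [0.0, 0.0, 0.0, 1.0]]}
```

View pics/scene0.png

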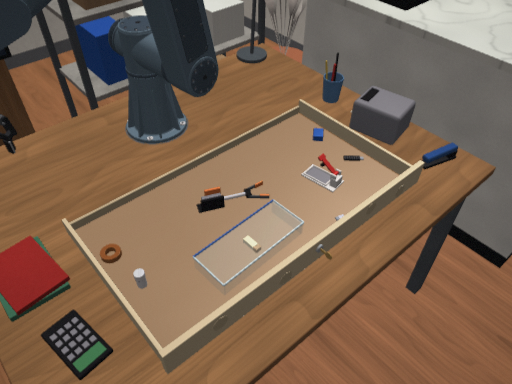

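View pics/top0.png

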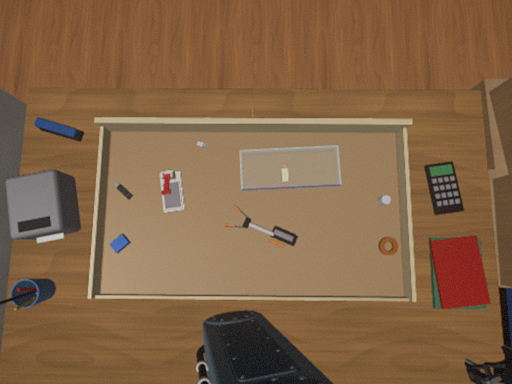

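The scene picture shows the reacher mid-drawer (about 230,195), the riser with the drive at 252,243 and the dock at 323,178. In the top view these are at 268,232, 285,174 and 173,190.

```bash
cat > h.py <<'E'
from workcell import arm
import numpy as np, cv2
from scipy.spatial.transform import Rotation as R
def cam(name,state=None):
    p=arm.camera_params(name); K=np.array(p["mtx"])
    if name=="wrist":
        s=state or arm.observe()
        T=np.eye(4);T[:3,:3]=R.from_euler("xyz",s["orientation"],degrees=True).as_matrix();T[:3,3]=s["eef_pos"]
        C=T@np.array(p["T_tool_cam"])
    else: C=np.linalg.inv(np.array(p["extrinsics"]))
    return K,C
def ray(name,uv,KC=None):
    K,C=KC or cam(name); u,v=uv
    a=np.array([(u-K[0,2])/K[0,0],(v-K[1,2])/K[1,1]])
    if name=="wrist":
        r=np.linalg.norm(a); d=np.array([*(a/r*np.sin(r) if r>1e-9 else a),np.cos(r)])
    else: d=np.array([*a,1.]);
    d=d*[1,-1,-1]; d=C[:3,:3]@d
    return C[:3,3],d/np.linalg.norm(d)
def onz(name,uv,z,KC=None):
    o,d=ray(name,uv,KC); return o+d*(z-o[2])/d[2]
def proj(name,P,KC=None):
    K,C=KC or cam(name); p=(np.asarray(P)-C[:3,3])@C[:3,:3]; p=p*[1,-1,-1]
    if name=="wrist":
        r=np.hypot(p[0],p[1]); th=np.arctan2(r,p[2]); a=p[:2]/max(r,1e-9)*th
    else: a=p[:2]/p[2]
    return a*[K[0,0],K[1,1]]+K[:2,2]
E
python3 - <<'E'
from h import *
for n in ("top","scene"):
    arm.snapshot(n)
    for t,z in [("reacher",0),("reacher_grip",28),("reacher_jaws",12),("jaw_left",12),("jaw_right",12),("drive",0),("riser",0),("dock",0),("lever_tab",95),("carbon_stick",0),("nano_drive",0),("capsule",0),("tape_roll",0),("clip_box",0)]:
        r=arm.place_of(n,t)
        print(n,t,[(round(q["conf"],2),np.round(q["point"]).tolist(),np.round(onz(n,q["point"][::-1],z)[:2]).tolist()) for q in r[:2]])
print(arm.observe()["clock"])
E
```

```text
top reacher [(0.69, [238.0, 280.0], [460.0, -87.0]), (0.53, [198.0, 383.0], [588.0, -410.0])]
top reacher_grip [(0.62, [234.0, 279.0], [473.0, -80.0])]
top reacher_jaws [(0.94, [217.0, 226.0], [524.0, 81.0]), (0.48, [243.0, 125.0], [443.0, 390.0])]
top jaw_left [(0.5, [229.0, 243.0], [488.0, 30.0])]
top jaw_right [(0.5, [222.0, 249.0], [510.0, 9.0])]
top drive []
top riser [(0.65, [172.0, 285.0], [670.0, -103.0]), (0.3, [192.0, 130.0], [600.0, 390.0])]
top dock [(0.84, [194.0, 172.0], [598.0, 257.0]), (0.16, [217.0, 249.0], [525.0, 11.0])]
top lever_tab [(0.43, [193.0, 162.0], [586.0, 263.0])]
top carbon_stick [(0.44, [192.0, 129.0], [604.0, 394.0])]
top nano_drive [(0.57, [173.0, 290.0], [668.0, -117.0]), (0.48, [146.0, 200.0], [755.0, 172.0])]
top capsule [(0.42, [199.0, 382.0], [585.0, -407.0])]
top tape_roll [(0.7, [246.0, 385.0], [438.0, -409.0])]
top clip_box [(0.71, [193.0, 163.0], [600.0, 285.0]), (0.46, [242.0, 122.0], [444.0, 404.0])]
scene reacher []
scene reacher_grip [(0.65, [190.0, 214.0], [442.0, -62.0])]
scene reacher_jaws []
scene jaw_left [(0.48, [191.0, 244.0], [492.0, 16.0])]
scene jaw_right [(0.51, [195.0, 246.0], [513.0, 8.0])]
scene drive []
scene riser [(0.62, [245.0, 252.0], [666.0, -99.0]), (0.15, [163.0, 351.0], [616.0, 389.0])]
scene dock [(0.95, [174.0, 320.0], [587.0, 266.0])]
scene lever_tab [(0.67, [157.0, 320.0], [597.0, 239.0])]
scene carbon_stick [(0.43, [162.0, 353.0], [617.0, 399.0])]
scene nano_drive [(0.42, [215.0, 340.0], [752.0, 178.0])]
scene capsule [(0.78, [283.0, 139.0], [568.0, -405.0])]
scene tape_roll [(0.56, [254.0, 109.0], [431.0, -418.0]), (0.41, [177.0, 319.0], [596.0, 251.0])]
scene clip_box [(0.63, [136.0, 316.0], [436.0, 403.0])]
1.6
```

>>> {"name": "apply_moves", "arguments": {
  "commands": [
    {"linear": [0.026,0.042,0.01],"twist": 8},
    {"linear": [0.052,0.084,0.02],"twist": 16},
    {"linear": [0.078,0.126,0.03],"twist": 24},
    {"linear": [0.104,0.168,0.04],"twist": 32},
    {"linear": [0.13,0.21,0.05],"twist": 40}
  ]
}}

```text
$.commands[0]: bad value
```

>>> {"name": "apply_moves", "arguments": {
  "commands": [
    {"linear": [0.026,0.042,0.0],"twist": 2},
    {"linear": [0.052,0.084,0.0],"twist": 4},
    {"linear": [0.078,0.126,0.0],"twist": 6},
    {"linear": [0.104,0.168,0.0],"twist": 8},
    {"linear": [0.13,0.21,0.0],"twist": 10}
  ]
}}

```text
$.commands[0]: bad value
```

>>> {"name": "apply_moves", "arguments": {
  "commands": [
    {"linear": [0.016,0.025,0.0],"twist": 0},
    {"linear": [0.03,0.045,0.0],"twist": 0},
    {"linear": [0.03,0.045,0.0],"twist": 0},
    {"linear": [0.03,0.045,0.0],"twist": 0},
    {"linear": [0.03,0.045,0.0],"twist": 0}
  ]
}}

```text
$.commands[0]: bad value
```

```bash
python3 - <<'E'
from h import *
s=arm.observe(); print(s["clock"],np.round(s["eef_pos"],1),np.round(s["orientation"],2),np.round(s["joint_positions"],1),np.round(s["ft_force"],2))
n="wrist"; KC=cam(n,s); im=arm.snapshot(n); cv2.imwrite("pics/w1.png",im); np.savez("w1.npz",im=im,K=KC[0],C=KC[1])
for t,z in [("reacher",0),("reacher_grip",28),("reacher_jaws",12),("jaw_left",12),("jaw_right",12),("drive",0),("riser",0),("dock",0)]:
    r=arm.place_of(n,t)
    print(n,t,[(round(q["conf"],2),np.round(q["point"],1).tolist(),np.round(onz(n,q["point"][::-1],z,KC)[:2],1).tolist()) for q in r[:2]])
r=arm.regions_of(n,"drive")
print([(q["conf"],q["rect"]) for q in r])
E
```

```text
1.6 [ 188.9 -543.1  200.4] [180.     0.    19.18] [-82.6  10.4  92.1  -0.   77.6 -11.8] [ 0.42 -0.4  -0.68]
wrist reacher []
wrist reacher_grip []
wrist reacher_jaws []
wrist jaw_left []
wrist jaw_right []
wrist drive []
wrist riser []
wrist dock []
[]
```

View pics/w1.png

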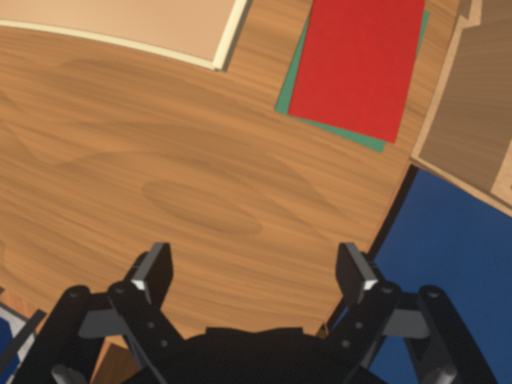

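The rows were refused because they had no grip value. The wrist view still shows only the table and books outside the drawer. I'll resend with grip included.

>>> {"name": "apply_moves", "arguments": {
  "commands": [
    {"linear": [0.026,0.042,0.01],"twist": 8,"grip": 0.085},
    {"linear": [0.052,0.084,0.02],"twist": 16,"grip": 0.085},
    {"linear": [0.078,0.126,0.03],"twist": 24,"grip": 0.085},
    {"linear": [0.104,0.168,0.04],"twist": 32,"grip": 0.085},
    {"linear": [0.13,0.21,0.05],"twist": 40,"grip": 0.085}
  ],
  "newtons": 25
}}

```text
clock: 2.6
eef_pos: [318.5, -333.1, 250.5]
orientation: [180.0, 0.0, 59.5]
ft_force: [1.1, 0.1, 0.4]
gripper_width: 84.9
```

>>> {"name": "apply_moves", "arguments": {
  "commands": [
    {"linear": [0.026,0.042,0.0],"twist": 2,"grip": 0.085},
    {"linear": [0.052,0.084,0.0],"twist": 4,"grip": 0.085},
    {"linear": [0.078,0.126,0.0],"twist": 6,"grip": 0.085},
    {"linear": [0.104,0.168,0.0],"twist": 8,"grip": 0.085},
    {"linear": [0.13,0.21,0.0],"twist": 10,"grip": 0.085}
  ]
}}

```text
clock: 3.1
eef_pos: [448.7, -122.9, 250.4]
orientation: [179.9, 0.0, 69.3]
ft_force: [1.1, -0.4, 0.5]
gripper_width: 84.8
```

>>> {"name": "apply_moves", "arguments": {
  "commands": [
    {"linear": [0.016,0.025,0.0],"twist": 0,"grip": 0.085},
    {"linear": [0.03,0.045,0.0],"twist": 0,"grip": 0.085},
    {"linear": [0.03,0.045,0.0],"twist": 0,"grip": 0.085},
    {"linear": [0.03,0.045,0.0],"twist": 0,"grip": 0.085},
    {"linear": [0.03,0.045,0.0],"twist": 0,"grip": 0.085}
  ]
}}

```text
clock: 3.6
eef_pos: [477.5, -80.4, 249.9]
orientation: [-180.0, 0.0, 69.1]
ft_force: [-0.2, -0.2, -0.0]
gripper_width: 84.8
```

```bash
cat > look.py <<'E'
from h import *
import sys
def look(tag,things):
    s=arm.observe(); print(round(s["clock"],2),np.round(s["eef_pos"],1),np.round(s["orientation"],2),np.round(s["joint_positions"],1),np.round(s["ft_force"],2),round(s["gripper_width"],1))
    n="wrist"; KC=cam(n,s); im=arm.snapshot(n); cv2.imwrite(f"pics/{tag}.png",im); np.savez(f"{tag}.npz",im=im,K=KC[0],C=KC[1])
    for t,z in things:
        r=arm.place_of(n,t)
        print(n,t,[(round(q["conf"],2),np.round(q["point"],1).tolist(),np.round(onz(n,q["point"][::-1],z,KC)[:2],1).tolist()) for q in r[:2]])
    return KC,im
E
python3 - <<'E'
from look import *
look("w2",[("reacher",0),("reacher_grip",28),("reacher_jaws",12),("jaw_left",12),("jaw_right",12),("drive",0),("riser",0),("dock",0)])
E
```

```text
3.6 [477.5 -80.4 249.9] [-1.7999e+02  2.0000e-02  6.9140e+01] [-23.6  -3.9 101.2  -0.   82.6  -2.8] [-0.23 -0.17 -0.02] 84.8
wrist reacher [(0.83, [158.2, 245.1], [461.1, -86.0]), (0.59, [76.7, 241.1], [498.3, 25.7])]
wrist reacher_grip [(0.73, [152.4, 242.8], [464.0, -72.1])]
wrist reacher_jaws []
wrist jaw_left [(0.68, [78.8, 253.7], [513.4, 15.9]), (0.51, [79.7, 239.9], [495.4, 21.5])]
wrist jaw_right [(0.69, [158.7, 245.0], [462.0, -84.4]), (0.44, [81.4, 253.1], [511.3, 12.8])]
wrist drive []
wrist riser [(0.67, [133.2, 379.8], [666.4, -119.5])]
wrist dock [(0.34, [154.8, 245.7], [463.7, -81.6]), (0.24, [130.9, 383.1], [672.8, -117.8])]
```

View pics/w2.png

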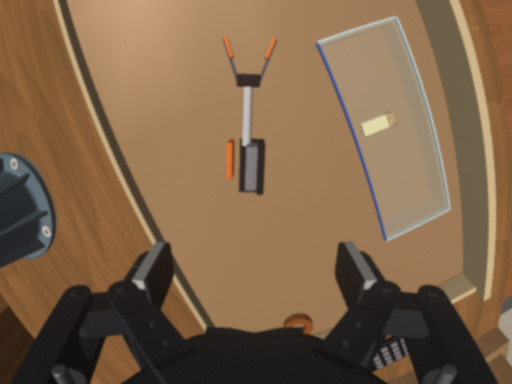

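The wrist picture shows the reacher upright in view: trigger plate at column 230, rows 139–178, pads at 227,47 and 271,47. The riser's blue edge runs from (318,43) to (386,240), and the drive is at (378,124) with its cork end pointing away. I'll enlarge for edges.

```bash
python3 - <<'E'
import cv2
im=cv2.imread("pics/w2.png")
a=cv2.resize(im[25:205,200:300],None,fx=3.3,fy=3.3,interpolation=cv2.INTER_CUBIC)
b=cv2.resize(im[90:160,340:420],None,fx=5,fy=5,interpolation=cv2.INTER_CUBIC)
import numpy as np
c=np.zeros((600,760,3),np.uint8);c[:a.shape[0],:a.shape[1]]=a;c[:b.shape[0],340:340+b.shape[1]]=b
cv2.imwrite("pics/w2z.png",c)
E
```

```text
(no output)
```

View pics/w2z.png

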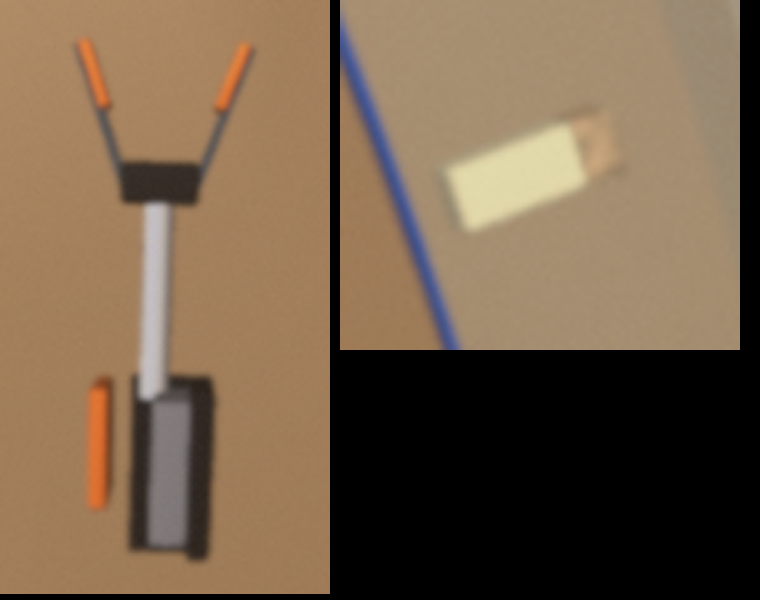

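```bash
cat > fit.py <<'E'
from h import *
from scipy.optimize import least_squares
d=np.load("w2.npz"); KC=(d["K"],d["C"])
px=lambda u,v:np.array([200+u/3.3-0.35,25+v/3.3-0.35])
pts=[((30,25,44),px(90,388),1),((-20,25,44),px(89,508),1),((30,-25,46),px(213,378),1),((-40,-25,46),px(208,558),1),((100,0,19),px(156.5,204),1),((40,0,19),px(154,385),1)]
pts+=[((170,0,20),(px(84,40)+px(247,46))/2,1)]
W=lambda p,q:np.array([p[0]+np.cos(p[2])*q[0]-np.sin(p[2])*q[1],p[1]+np.sin(p[2])*q[0]+np.cos(p[2])*q[1],q[2]])
def res(p): return np.concatenate([(proj("wrist",W(p,q),KC)-m) for q,m,w in pts])
s=least_squares(res,[460,-86,1.2],x_scale=[1,1,.01],loss="soft_l1"); p=s.x
print("reacher",p[:2],np.degrees(p[2])); print(res(p).reshape(-1,2).round(1).tolist())
print("grip",W(p,(10,0,28)),"jaws",W(p,(160,0,12)))
# riser front edge
b=lambda u,v:np.array([340+(u-340)/5-.4,90+v/5-.4])
im=d["im"].astype(int)
for z in (0,45,50):
  e=[onz("wrist",q,z,KC) for q in ((318,43),(386,240))]; print("edge z",z,np.round(e[0],1),np.round(e[1],1),"len",np.linalg.norm(e[0]-e[1]),"yaw",np.degrees(np.arctan2(*( -(e[0]-e[1])[:2]*[1,-1]))))
for z in (15,):
  c=[onz("wrist",b(*q),z,KC)[:2] for q in ((445,170),(465,232),(588,184),(570,123),(605,110),(622,168))]
  print("drive corners",np.round(c,1).tolist())
  print([round(float(np.linalg.norm(c[i]-c[j])),1) for i,j in ((0,1),(1,5),(0,4),(1,2))])
  ax=((c[4]+c[5])-(c[0]+c[1]))/2; print("drive centre",(c[0]+c[1]+c[4]+c[5])/4,np.degrees(np.arctan2(ax[1],ax[0])), np.degrees(np.arctan2(*(c[2]-c[1])[::-1])),np.degrees(np.arctan2(*(c[3]-c[0])[::-1])))
E
python3 fit.py
```

```text
reacher [462.73345245 -85.4604938 ] 67.42122639030396
[[-0.6, -0.9], [-0.5, -0.1], [0.9, 3.4], [0.4, 0.5], [0.5, 1.4], [0.0, -9.6], [-0.7, -0.5]]
grip [466.5729852  -76.22696856  28.        ] jaws [524.16597633  62.27591001  12.        ]
edge z 0 [618.   35.7   0. ] [ 636.6 -302.4    0. ] len 338.59750601633937 yaw 3.1358848730934783
edge z 45 [606.   31.2  45. ] [ 622.6 -271.    45. ] len 302.65083798610345 yaw 3.1358848730934756
edge z 50 [604.7  30.7  50. ] [ 621.1 -267.5   50. ] len 298.65676376052164 yaw 3.135884873093474
drive corners [[635.5, -92.6], [636.2, -111.8], [678.4, -110.5], [677.8, -91.4], [690.2, -91.1], [690.8, -109.3]]
[19.3, 54.7, 54.7, 42.3]
drive centre [ 663.18809032 -101.17832829] 2.0855324837788713 1.77535075743472 1.5752963966009816
```

>>> {"name": "apply_moves", "arguments": {
  "commands": [
    {"linear": [-0.004,0.001,-0.045],"twist": -0.6,"grip": 0.085},
    {"linear": [-0.008,0.0015,-0.09],"twist": -1.2,"grip": 0.085},
    {"linear": [-0.0124,0.0019,-0.135],"twist": -1.8,"grip": 0.085},
    {"linear": [-0.0124,0.0019,-0.165],"twist": -1.8,"grip": 0.085},
    {"linear": [-0.0124,0.0019,-0.165],"twist": -1.8,"grip": 0.085}
  ]
}}

```text
clock: 4.55
eef_pos: [461.7, -76.3, 80.9]
orientation: [-179.5, -0.0, 67.4]
ft_force: [-1.3, -0.3, 0.6]
gripper_width: 84.7
```

```bash
python3 - <<'E'
from look import *
look("w3",[("reacher",0),("reacher_grip",28)])
E
```

```text
4.55 [461.7 -76.3  80.9] [-1.7948e+02 -1.0000e-02  6.7370e+01] [-24.    5.7 112.6  -0.   62.3  -1.3] [-1.28 -0.32  0.62] 84.7
wrist reacher [(0.68, [195.6, 257.6], [459.9, -86.0])]
wrist reacher_grip [(0.92, [190.8, 260.4], [467.2, -74.0])]
```

View pics/w3.png

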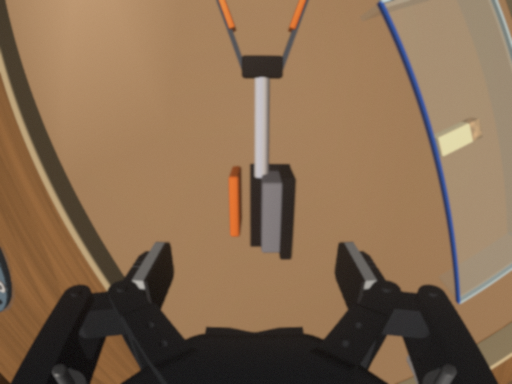

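```bash
python3 - <<'E'
from h import *
s=arm.observe(); print(s["clock"],s["eef_pos"],s["orientation"])
d=np.load("w3.npz"); KC=(d["K"],d["C"]); im=d["im"].copy()
p=[462.7,-85.5,np.radians(67.42)]
W=lambda q:np.array([p[0]+np.cos(p[2])*q[0]-np.sin(p[2])*q[1],p[1]+np.sin(p[2])*q[0]+np.cos(p[2])*q[1],q[2]])
big=cv2.resize(im[130:290,180:340],None,fx=3.7,fy=3.7,interpolation=cv2.INTER_CUBIC)
for q in [(30,25,44),(-20,25,44),(30,-25,46),(-40,-25,46),(40,0,19),(100,0,19)]:
    u,v=proj("wrist",W(q),KC); print(q,u,v)
    cv2.drawMarker(big,(int((u-180)*3.7),int((v-130)*3.7)),(0,255,0),0,14,1)
cv2.imwrite("pics/w3z.png",big)
E
```

```text
4.7 [466.85612032 -78.43588734  86.68379491] [1.79864479e+02 3.94529600e-03 6.73853387e+01]
(30, 25, 44) 227.21998024336955 174.7441454743407
(-20, 25, 44) 229.2102986438737 235.64246417932947
(30, -25, 46) 295.31845971249857 175.6088173983324
(-40, -25, 46) 291.0197075320984 258.4055363741385
(40, 0, 19) 260.7647749586784 154.71788381519679
(100, 0, 19) 260.96499262682437 79.87181475304061
```

View pics/w3z.png

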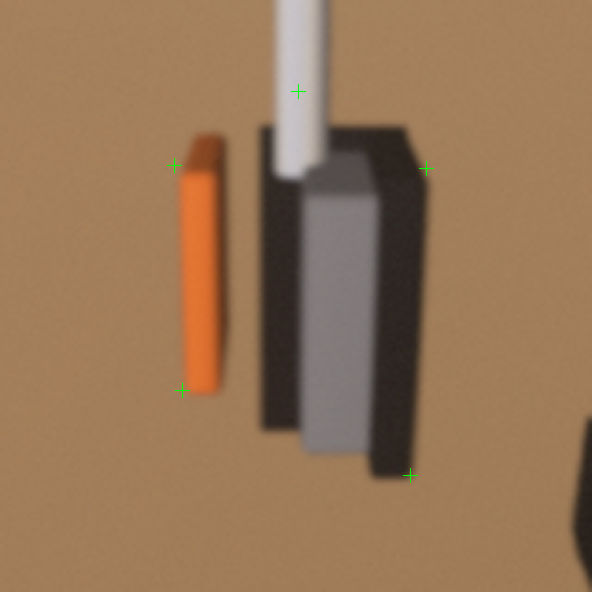

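The overlay matches the reacher within about 1 mm. Now descending.

>>> {"name": "apply_moves", "arguments": {
  "commands": [
    {"linear": [0,0,-0.025],"twist": 0,"grip": 0.085},
    {"linear": [0,0,-0.045],"twist": 0,"grip": 0.085},
    {"linear": [0,0,-0.06],"twist": 0,"grip": 0.085},
    {"linear": [0,0,-0.07],"twist": 0,"grip": 0.085},
    {"linear": [0,0,-0.075],"twist": 0,"grip": 0.085}
  ]
}}

```text
clock: 5.2
eef_pos: [466.7, -78.4, 10.8]
orientation: [179.9, 0.0, 67.4]
ft_force: [-0.2, -1.0, 0.6]
gripper_width: 85.2
```

>>> {"name": "apply_moves", "arguments": {
  "commands": [
    {"linear": [0,0,0],"twist": 0,"grip": 0.06},
    {"linear": [0,0,0],"twist": 0,"grip": 0.052},
    {"linear": [0,0,0],"twist": 0,"grip": 0.0475},
    {"linear": [0,0,0],"twist": 0,"grip": 0.0475},
    {"linear": [0,0,0],"twist": 0,"grip": 0.0475}
  ]
}}

```text
clock: 5.7
eef_pos: [466.5, -78.3, 10.8]
orientation: [179.9, 0.0, 67.4]
ft_force: [0.7, -1.8, 0.1]
gripper_width: 47.6
```

```bash
python3 - <<'E'
from look import *
look("w4",[("reacher",0)])
E
```

```text
5.7 [466.5 -78.3  10.8] [179.87   0.    67.38] [-23.9  13.1 114.1   0.   52.6  -1.3] [ 0.67 -1.79  0.09] 47.6
wrist reacher [(0.59, [228.7, 253.4], [462.1, -86.6]), (0.59, [158.3, 499.9], [671.8, -114.1])]
```

View pics/w4.png

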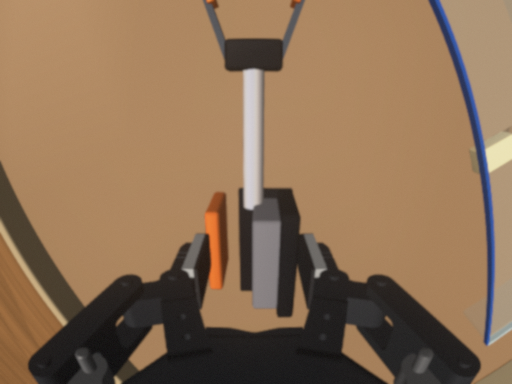

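>>> {"name": "apply_moves", "arguments": {
  "commands": [
    {"linear": [0,0,0.008],"twist": 0,"grip": 0.0475},
    {"linear": [0,0,0.018],"twist": 0,"grip": 0.0475},
    {"linear": [-0.005,-0.003,0.025],"twist": -4,"grip": 0.0475},
    {"linear": [-0.011,-0.006,0.025],"twist": -11,"grip": 0.0475},
    {"linear": [-0.018,-0.011,0.025],"twist": -18.5,"grip": 0.0475}
  ]
}}

```text
clock: 6.3
eef_pos: [447.5, -88.8, 36.0]
orientation: [180.0, -0.0, 48.6]
ft_force: [0.4, 0.5, 0.2]
gripper_width: 47.1
```

>>> {"name": "apply_moves", "arguments": {
  "commands": [
    {"linear": [-0.008,-0.005,0],"twist": -8,"grip": 0.0475},
    {"linear": [-0.016,-0.01,0],"twist": -16,"grip": 0.0475},
    {"linear": [-0.024,-0.014,0],"twist": -24,"grip": 0.0475},
    {"linear": [-0.032,-0.018,0],"twist": -32,"grip": 0.0475},
    {"linear": [-0.036,-0.021,0],"twist": -39.5,"grip": 0.0475}
  ]
}}

```text
clock: 6.8
eef_pos: [410.7, -109.8, 35.5]
orientation: [-180.0, 0.0, 9.1]
ft_force: [-0.1, -0.4, 0.7]
gripper_width: 47.6
```

>>> {"name": "apply_moves", "arguments": {
  "commands": [
    {"linear": [0,0,0],"twist": -5,"grip": 0.0475},
    {"linear": [0,0,0],"twist": -7.4,"grip": 0.0475},
    {"linear": [0,0,0],"twist": -7.4,"grip": 0.0475},
    {"linear": [0,0,0],"twist": -7.4,"grip": 0.0475},
    {"linear": [0,0,0],"twist": -7.4,"grip": 0.0475}
  ]
}}

```text
clock: 7.3
eef_pos: [411.5, -109.8, 35.2]
orientation: [180.0, 0.0, 2.0]
ft_force: [-0.6, 0.0, -0.0]
gripper_width: 48.0
```

```bash
python3 - <<'E'
from look import *
look("w5",[("reacher",15),("reacher_jaws",27),("drive",0)])
E
```

```text
7.3 [ 411.5 -109.8   35.2] [180.     0.     2.04] [-31.    4.8 120.2  -0.   55.   57. ] [-0.63  0.04 -0.  ] 48.0
wrist reacher [(0.86, [134.7, 222.4], [463.9, -86.9])]
wrist reacher_jaws []
wrist drive []
```

View pics/w5.png

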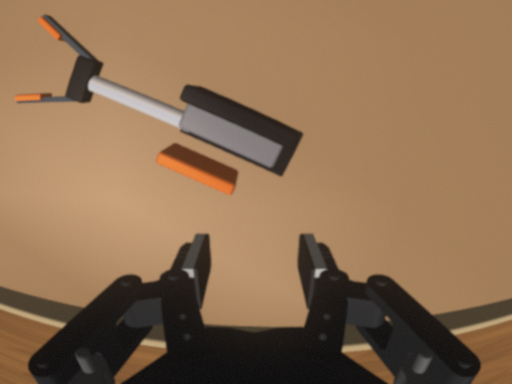

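The reacher stayed behind: it is still on the floor around (463,-87), so the fingers closed without holding it. I'll check whether it moved at all, and how wide the fingers were.

```bash
python3 - <<'E'
from h import *
p=[462.7,-85.5,np.radians(67.42)]
W=lambda q:np.array([p[0]+np.cos(p[2])*q[0]-np.sin(p[2])*q[1],p[1]+np.sin(p[2])*q[0]+np.cos(p[2])*q[1],q[2]])
out=[]
for t,(x0,y0,w,h) in (("w4",(160,180,180,140)),("w5",(0,0,320,250))):
    d=np.load(t+".npz"); KC=(d["K"],d["C"]); im=d["im"]; f=4 if t=="w4" else 2.4
    big=cv2.resize(im[y0:y0+h,x0:x0+w],None,fx=f,fy=f,interpolation=cv2.INTER_CUBIC)
    for q in [(30,25,44),(-20,25,44),(30,-25,46),(-40,-25,46),(40,0,19),(100,0,19)]:
        u,v=proj("wrist",W(q),KC)
        cv2.drawMarker(big,(int((u-x0)*f),int((v-y0)*f)),(0,255,0),0,14,1)
    if t=="w4":
        C=KC[1]; 
        for sgn in (1,-1):
            for z in (10.8,28,40):
                th=np.radians(67.4); o=np.array([466.5,-78.3]); n=np.array([-np.sin(th),np.cos(th)])
                u,v=proj("wrist",[*(o+sgn*23.8*n),z],KC); cv2.drawMarker(big,(int((u-x0)*f),int((v-y0)*f)),(0,0,255),1,10,1)
    cv2.imwrite(f"pics/{t}z.png",big)
E
```

```text
(no output)
```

View pics/w4z.png

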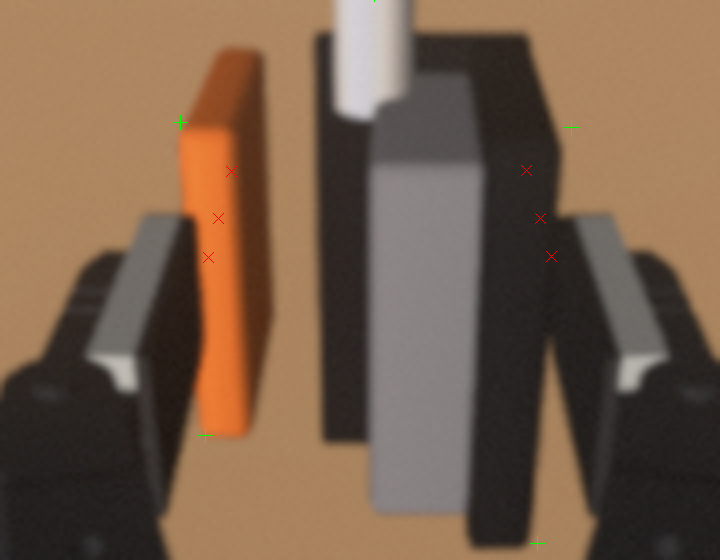

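View pics/w5z.png

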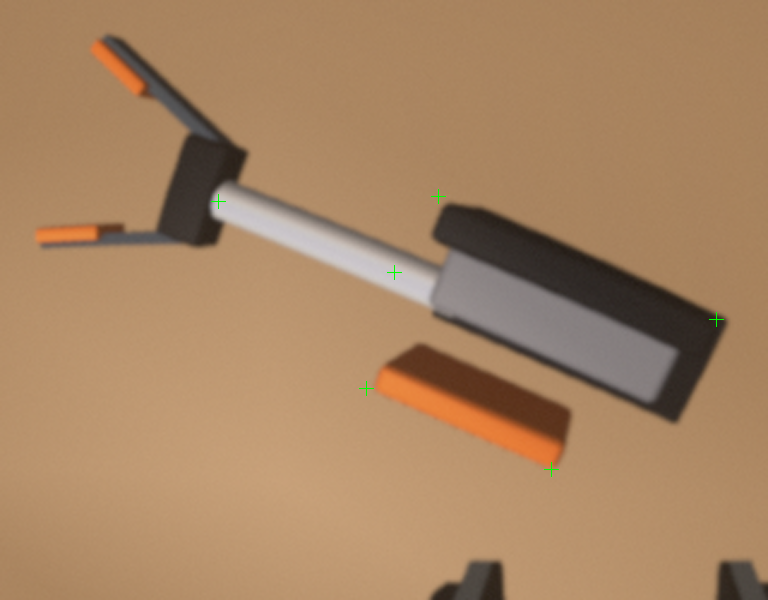

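The reacher didn't move and the fingers never touched it, so the real opening seems wider than the reading. I'll go back and close further.

>>> {"name": "apply_moves", "arguments": {
  "commands": [
    {"linear": [0,0,0.035],"twist": 8,"grip": 0.085},
    {"linear": [0.01,0.007,0.05],"twist": 16,"grip": 0.085},
    {"linear": [0.02,0.014,0.05],"twist": 24,"grip": 0.085},
    {"linear": [0.03,0.021,0.05],"twist": 32,"grip": 0.085},
    {"linear": [0.04,0.026,0.05],"twist": 40,"grip": 0.085}
  ]
}}

```text
clock: 8.0
eef_pos: [451.9, -83.5, 85.2]
orientation: [180.0, -0.0, 42.3]
ft_force: [-0.4, 0.4, 0.6]
gripper_width: 85.0
```

>>> {"name": "apply_moves", "arguments": {
  "commands": [
    {"linear": [0.005,0.004,0],"twist": 8,"grip": 0.085},
    {"linear": [0.01,0.006,0],"twist": 16,"grip": 0.085},
    {"linear": [0.014,0.008,0],"twist": 24,"grip": 0.085},
    {"linear": [0.014,0.008,-0.01],"twist": 25.4,"grip": 0.085},
    {"linear": [0.014,0.008,-0.03],"twist": 25.4,"grip": 0.085}
  ]
}}

```text
clock: 8.5
eef_pos: [466.7, -76.3, 55.4]
orientation: [179.8, 0.0, 67.3]
ft_force: [-0.5, 0.4, 0.0]
gripper_width: 85.0
```

>>> {"name": "apply_moves", "arguments": {
  "commands": [
    {"linear": [0,0,-0.02],"twist": 0,"grip": 0.085},
    {"linear": [0,0,-0.038],"twist": 0,"grip": 0.085},
    {"linear": [0,0,-0.046],"twist": 0,"grip": 0.08},
    {"linear": [0,0,-0.046],"twist": 0,"grip": 0.06},
    {"linear": [0,0,-0.046],"twist": 0,"grip": 0.046}
  ]
}}

```text
clock: 9.0
eef_pos: [465.7, -76.0, 9.2]
orientation: [180.0, 0.0, 67.3]
ft_force: [0.0, -0.4, 0.6]
gripper_width: 52.8
```

>>> {"name": "apply_moves", "arguments": {
  "commands": [
    {"linear": [0,0,0],"twist": 0,"grip": 0.046},
    {"linear": [0,0,0],"twist": 0,"grip": 0.046},
    {"linear": [0,0,0],"twist": 0,"grip": 0.046},
    {"linear": [0,0,0],"twist": 0,"grip": 0.0455},
    {"linear": [0,0,0],"twist": 0,"grip": 0.0455}
  ]
}}

```text
clock: 9.5
eef_pos: [466.7, -76.3, 9.9]
orientation: [179.9, 0.0, 67.4]
ft_force: [1.9, -0.8, 6.1]
gripper_width: 45.6
```

```bash
python3 - <<'E'
from look import *
look("w6",[])
E
```

```text
9.5 [466.7 -76.3   9.9] [179.86   0.    67.38] [-23.7  13.2 114.2   0.   52.5  -1.1] [ 1.91 -0.84  6.14] 45.6
```

View pics/w6.png

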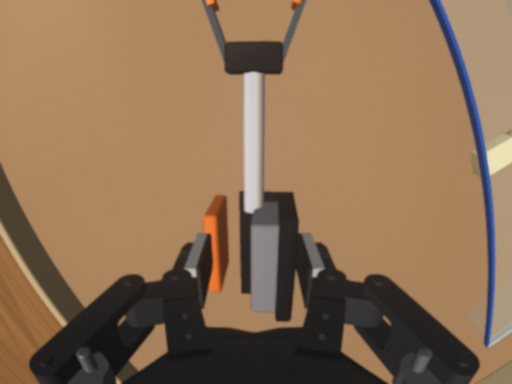

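>>> {"name": "apply_moves", "arguments": {
  "commands": [
    {"linear": [0,0,0],"twist": 0,"grip": 0.045},
    {"linear": [0,0,0],"twist": 0,"grip": 0.0445},
    {"linear": [0,0,0],"twist": 0,"grip": 0.044},
    {"linear": [0,0,0],"twist": 0,"grip": 0.044},
    {"linear": [0,0,0],"twist": 0,"grip": 0.044}
  ]
}}

```text
clock: 10.05
eef_pos: [467.2, -76.6, 10.2]
orientation: [179.8, 0.0, 67.4]
ft_force: [2.4, -1.1, 8.0]
gripper_width: 44.1
```

```bash
python3 - <<'E'
from look import *
look("w7",[])
a=cv2.imread("pics/w6.png");b=cv2.imread("pics/w7.png")
c=np.hstack([x[0:330,150:350] for x in (a,b)]);cv2.imwrite("pics/w67.png",cv2.resize(c,None,fx=1.8,fy=1.8))
E
```

```text
10.05 [467.2 -76.6  10.2] [179.8    0.    67.38] [-23.7  13.2 114.1   0.   52.5  -1.1] [ 2.42 -1.06  8.01] 44.1
```

View pics/w67.png

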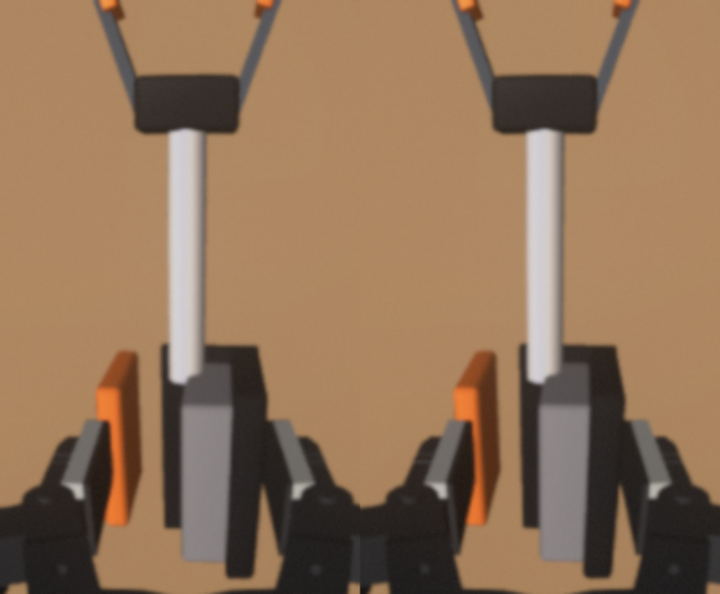

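```bash
python3 - <<'E'
from h import *
for t in ("w3","w4","w5","w6","w7"):
    im=cv2.imread(f"pics/{t}.png")[190:360,130:390]
    cv2.imwrite(f"pics/f_{t}.png",cv2.resize(im,None,fx=3,fy=3,interpolation=cv2.INTER_CUBIC))
p=arm.camera_params("wrist");T=np.array(p["T_tool_cam"]);KC=(np.array(p["mtx"]),T)
def atx(uv,x):
    o,d=ray("wrist",uv,KC); return o+d*(x-o[0])/d[0]
f=lambda u,v:(160+u/4-.4,180+v/4-.4)
for nm,q in (("Lfront tip",(195,215)),("Lback tip",(203,340)),("Lback root",(165,515)),("Lfront root",(135,355)),("Rfront tip",(560,215)),("Rback tip",(550,340)),("Rback root",(593,515))):
    for x in ((11,) if "front" in nm else (-11,)): print(nm,np.round(atx(f(*q),x),1))
E
```

```text
Lfront tip [ 11.  -24.1 -37.6]
Lback tip [-11.  -25.  -33.1]
Lback root [-11.  -24.7 -70.9]
Lfront root [ 11.  -25.9 -70.8]
Rfront tip [ 11.   22.9 -37.7]
Rback tip [-11.   23.6 -33.1]
Rback root [-11.   23.8 -71. ]
```

View pics/f_w7.png

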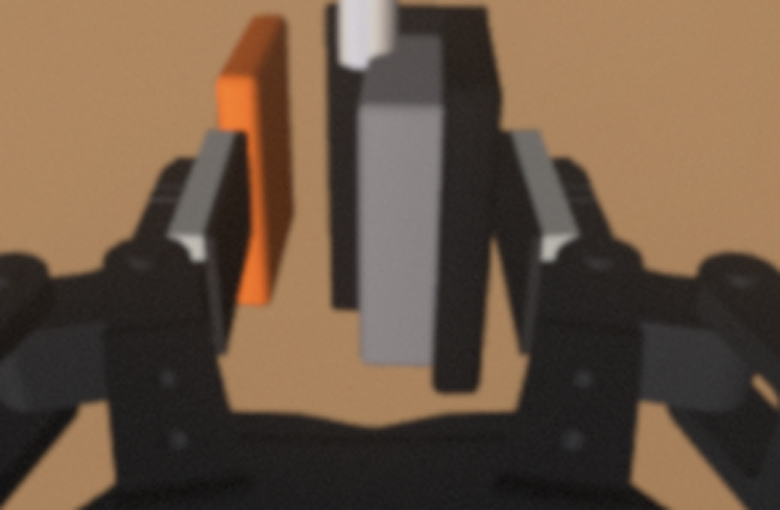

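View pics/f_w5.png

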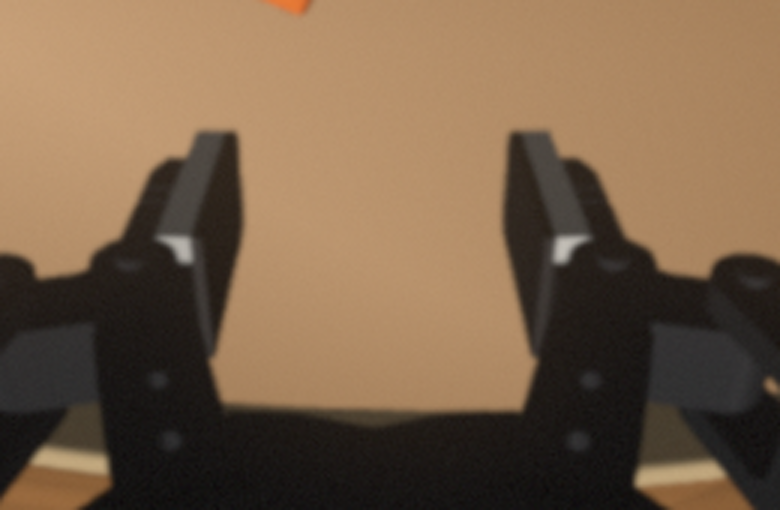

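```bash
python3 - <<'E'
from h import *
s=arm.observe();print(s["eef_pos"])
p=[462.7,-85.5,np.radians(67.42)]
W=lambda q:np.array([p[0]+np.cos(p[2])*q[0]-np.sin(p[2])*q[1],p[1]+np.sin(p[2])*q[0]+np.cos(p[2])*q[1],q[2]])
for n in ("scene","top"):
    im=arm.snapshot(n); x0,y0=(160,130) if n=="scene" else (200,170); f=6
    big=cv2.resize(im[y0:y0+90,x0:x0+125],None,fx=f,fy=f,interpolation=cv2.INTER_CUBIC)
    for q in [(30,25,44),(-20,25,44),(30,-25,46),(-40,-25,46),(30,-25,0),(-40,-25,0),(105,0,19)]:
        u,v=proj(n,W(q)); cv2.drawMarker(big,(int((u-x0)*f),int((v-y0)*f)),(0,255,0),0,12,1)
    for dz in (0,40,80):
        u,v=proj(n,np.array(s["eef_pos"])+[0,0,dz]); cv2.drawMarker(big,(int((u-x0)*f),int((v-y0)*f)),(0,0,255),1,12,1)
    cv2.imwrite(f"pics/o_{n}.png",big)
E
```

```text
[467.19543761 -76.54575755  10.18914396]
```

View pics/o_scene.png

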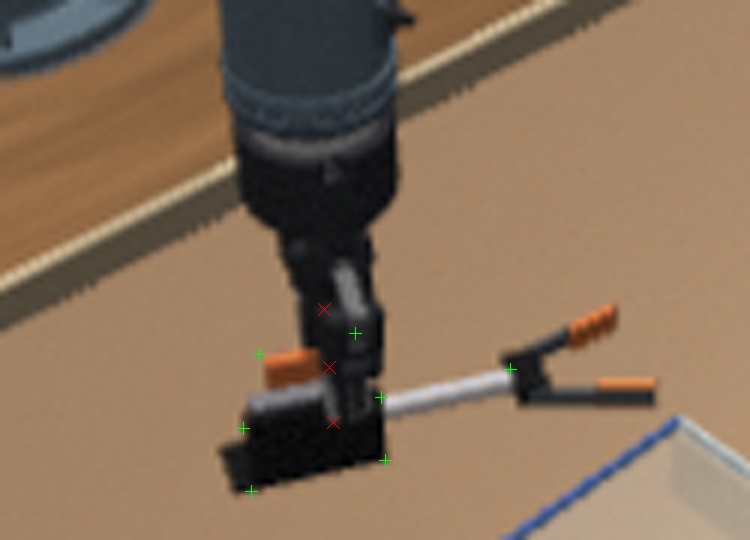

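View pics/o_top.png

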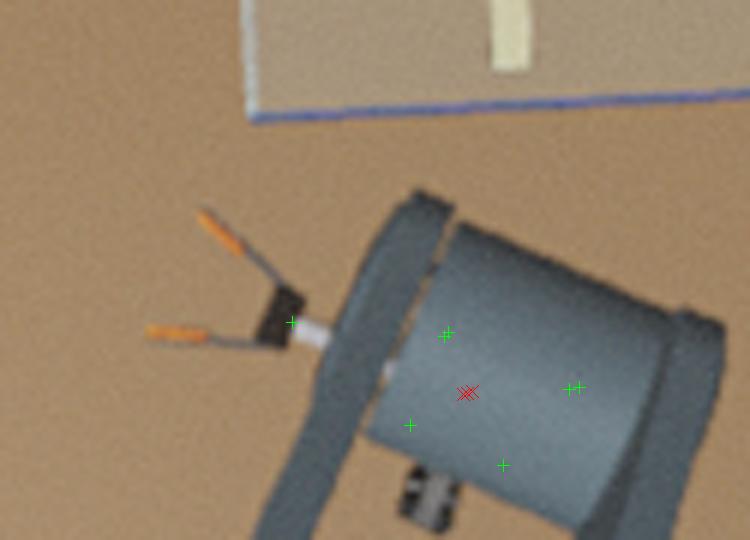

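```bash
python3 - <<'E'
from h import *
s=arm.observe()
im=arm.snapshot("scene"); x0,y0=(195,175); f=12
im2=cv2.convertScaleAbs(im,alpha=2.5,beta=0)
big=cv2.resize(im2[y0:y0+45,x0:x0+45],None,fx=f,fy=f,interpolation=cv2.INTER_CUBIC)
th=np.radians(67.4);X=np.array([np.cos(th),np.sin(th)]);Y=np.array([-np.sin(th),np.cos(th)]);o=np.array(s["eef_pos"][:2])
for z,c in ((10,(0,0,255)),(25,(0,255,255)),(45,(0,255,0))):
    for xx in (-11,11):
        u,v=proj("scene",[*(o+X*xx-Y*24),z]); cv2.drawMarker(big,(int((u-x0)*f),int((v-y0)*f)),c,1,12,2)
cv2.imwrite("pics/o2.png",big)
E
```

```text
(no output)
```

View pics/o2.png

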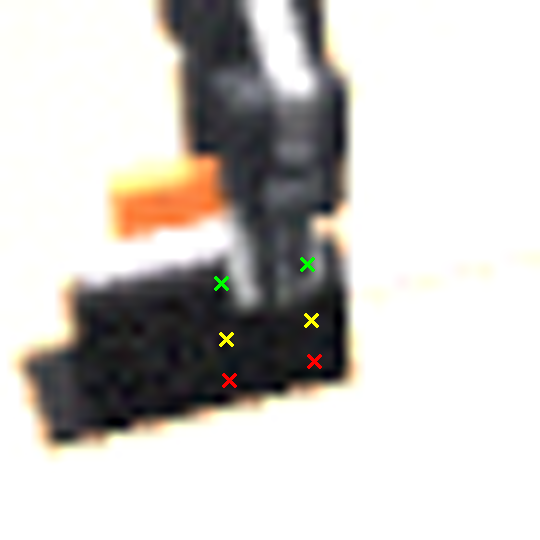

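Both cameras agree that the fingertips are about 30 mm higher than the reported TCP. They sit near z 35–45, barely catching the grip's top. I'll open slightly and lower in small steps while watching the force.

>>> {"name": "apply_moves", "arguments": {
  "commands": [
    {"linear": [0,0,0],"twist": 0,"grip": 0.065},
    {"linear": [0,0,0],"twist": 0,"grip": 0.068},
    {"linear": [0,0,0],"twist": 0,"grip": 0.068},
    {"linear": [0,0,-0.003],"twist": 0,"grip": 0.068},
    {"linear": [0,0,-0.006],"twist": 0,"grip": 0.068}
  ]
}}

```text
clock: 10.75
eef_pos: [465.2, -75.7, 2.6]
orientation: [-180.0, -0.0, 67.4]
ft_force: [-0.6, -0.1, 0.1]
gripper_width: 68.0
```

```bash
python3 - <<'E'
from look import *
look("w8",[])
im=cv2.imread("pics/w8.png")[190:360,130:390]
cv2.imwrite("pics/f_w8.png",cv2.resize(im,None,fx=3,fy=3,interpolation=cv2.INTER_CUBIC))
E
```

```text
10.75 [465.2 -75.7   2.6] [-179.97   -0.     67.39] [-23.7  14.  114.3   0.   51.7  -1.1] [-0.61 -0.1   0.07] 68.0
```

View pics/f_w8.png

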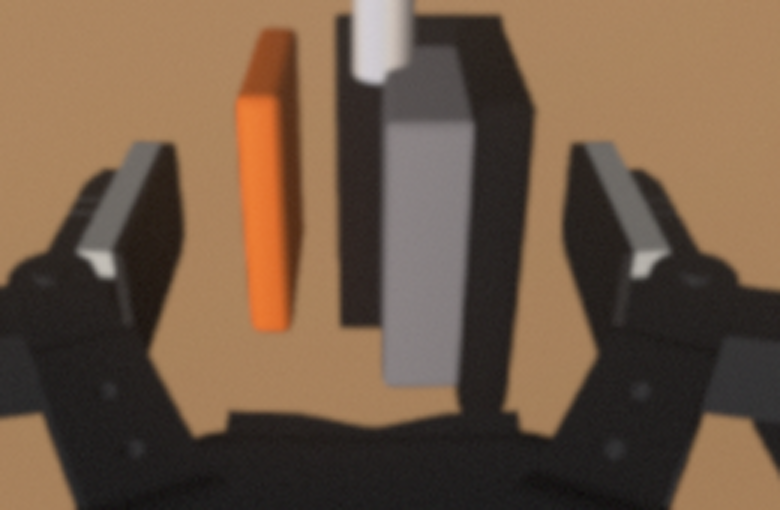

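>>> {"name": "apply_moves", "arguments": {
  "commands": [
    {"linear": [0,0,-0.003],"twist": 0,"grip": 0.068},
    {"linear": [0,0,-0.006],"twist": 0,"grip": 0.068},
    {"linear": [0,0,-0.008],"twist": 0,"grip": 0.068},
    {"linear": [0,0,-0.009],"twist": 0,"grip": 0.068},
    {"linear": [0,0,-0.009],"twist": 0,"grip": 0.068}
  ]
}}

```text
clock: 11.3
eef_pos: [465.4, -75.8, -6.2]
orientation: [-180.0, -0.0, 67.4]
ft_force: [-0.2, 0.2, -0.4]
gripper_width: 68.0
```

```bash
python3 - <<'E'
from look import *
look("w9",[])
im=arm.snapshot("scene"); x0,y0=(185,165); f=9
big=cv2.resize(cv2.convertScaleAbs(im,alpha=2)[y0:y0+60,x0:x0+80],None,fx=f,fy=f,interpolation=cv2.INTER_CUBIC); cv2.imwrite("pics/o3.png",big)
E
```

```text
11.3 [465.4 -75.8  -6.2] [-179.98   -0.     67.38] [-23.7  15.  114.4  -0.   50.6  -1.1] [-0.24  0.24 -0.44] 68.0
```

View pics/o3.png

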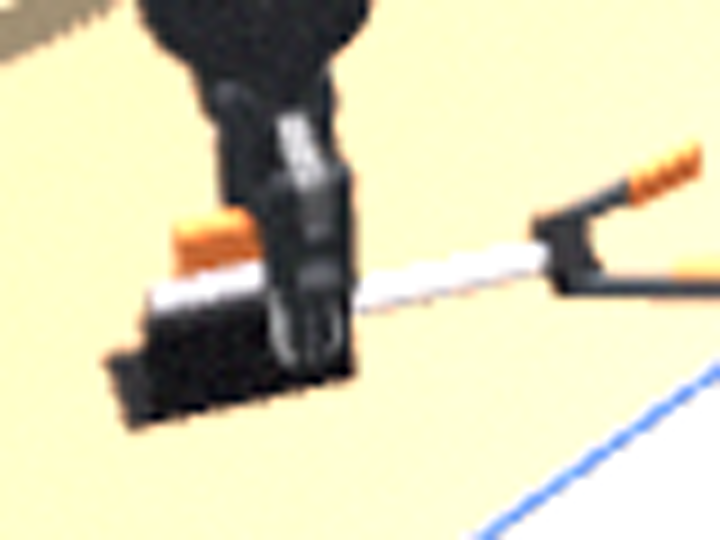

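```bash
python3 - <<'E'
from h import *
s=arm.observe();th=np.radians(67.4);X=np.array([np.cos(th),np.sin(th)]);Y=np.array([-np.sin(th),np.cos(th)]);o=np.array(s["eef_pos"][:2])
for yy in (34,42):
  for z in (-6,5,10,15,20,25,30): print(yy,z,np.round(proj("scene",[*(o-Y*yy),z]),1))
p=arm.camera_params("wrist");T=np.array(p["T_tool_cam"]);KC=(np.array(p["mtx"]),T)
for q in ((177,145),(570,145),(183,235),(563,235)):
    uv=(130+q[0]/3-.3,190+q[1]/3-.3); o,d=ray("wrist",uv,KC)
    print(q,[(z,np.round((o+d*(z-o[2])/d[2])[:2],1).tolist()) for z in (-45,-40,-35,-30,-25)])
E
```

```text
34 -6 [218.7 211.4]
34 5 [218.5 208.9]
34 10 [218.4 207.8]
34 15 [218.3 206.7]
34 20 [218.2 205.5]
34 25 [218.1 204.4]
34 30 [218.  203.2]
42 -6 [219.3 213.2]
42 5 [219.1 210.8]
42 10 [219.1 209.6]
42 15 [219.  208.5]
42 20 [218.9 207.4]
42 25 [218.8 206.2]
42 30 [218.7 205.1]
(177, 145) [(-45, [11.9, -32.9]), (-40, [9.3, -34.1]), (-35, [6.7, -35.4]), (-30, [4.1, -36.6]), (-25, [1.4, -37.9])]
(570, 145) [(-45, [11.9, 31.9]), (-40, [9.2, 33.2]), (-35, [6.6, 34.5]), (-30, [4.0, 35.7]), (-25, [1.4, 37.0])]
(183, 235) [(-45, [-5.9, -33.6]), (-40, [-9.2, -34.8]), (-35, [-12.5, -36.1]), (-30, [-15.8, -37.4]), (-25, [-19.1, -38.7])]
(563, 235) [(-45, [-5.9, 32.4]), (-40, [-9.2, 33.7]), (-35, [-12.5, 35.0]), (-30, [-15.8, 36.3]), (-25, [-19.1, 37.6])]
```

>>> {"name": "apply_moves", "arguments": {
  "commands": [
    {"linear": [0,0,-0.004],"twist": 0,"grip": 0.068},
    {"linear": [0,0,-0.008],"twist": 0,"grip": 0.068},
    {"linear": [0,0,-0.011],"twist": 0,"grip": 0.068},
    {"linear": [0,0,-0.013],"twist": 0,"grip": 0.068},
    {"linear": [0,0,-0.013],"twist": 0,"grip": 0.068}
  ]
}}

```text
clock: 11.9
eef_pos: [465.2, -75.7, -19.4]
orientation: [-180.0, -0.0, 67.4]
ft_force: [-0.5, -0.6, 0.6]
gripper_width: 68.2
```

>>> {"name": "apply_moves", "arguments": {
  "commands": [
    {"linear": [0,0,0],"twist": 0,"grip": 0.055},
    {"linear": [0,0,0],"twist": 0,"grip": 0.05},
    {"linear": [0,0,0],"twist": 0,"grip": 0.0475},
    {"linear": [0,0,0],"twist": 0,"grip": 0.0475},
    {"linear": [0,0,0],"twist": 0,"grip": 0.0475}
  ]
}}

```text
clock: 12.4
eef_pos: [466.7, -76.4, -18.3]
orientation: [179.9, 0.0, 67.4]
ft_force: [3.4, -0.5, 4.7]
gripper_width: 48.0
```

```bash
python3 - <<'E'
from look import *
look("w10",[])
E
```

```text
12.4 [466.7 -76.4 -18.3] [179.86   0.    67.38] [-23.7  16.6 114.4   0.   48.9  -1.1] [ 3.38 -0.51  4.65] 48.0
```

View pics/w10.png

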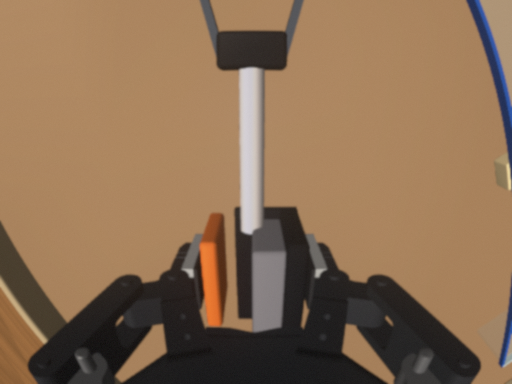

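>>> {"name": "apply_moves", "arguments": {
  "commands": [
    {"linear": [0,0,0.004],"twist": 0,"grip": 0.0475},
    {"linear": [0,0,0.01],"twist": 0,"grip": 0.0475},
    {"linear": [0,0,0.016],"twist": 0,"grip": 0.0475},
    {"linear": [0,0,0.02],"twist": 0,"grip": 0.0475},
    {"linear": [0,0,0.02],"twist": 0,"grip": 0.0475}
  ]
}}

```text
clock: 12.95
eef_pos: [465.8, -76.0, 1.6]
orientation: [179.9, 0.0, 67.4]
ft_force: [0.3, 0.3, -2.2]
gripper_width: 47.9
```

```bash
python3 - <<'E'
from look import *
look("w11",[])
E
```

```text
12.95 [465.8 -76.    1.6] [179.95   0.    67.39] [-23.7  14.1 114.3   0.   51.5  -1.1] [ 0.26  0.33 -2.2 ] 47.9
```

View pics/w11.png

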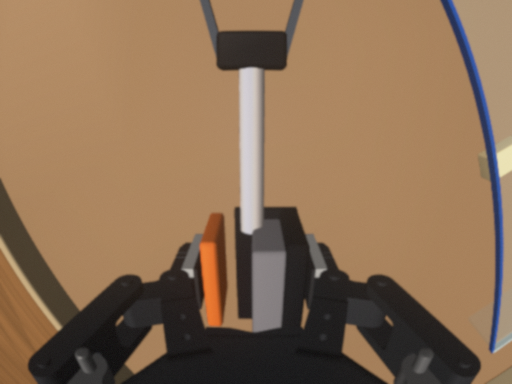

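Held: −2.2 N on the wrist matches 190 g. Next I rotate towards the riser.

>>> {"name": "apply_moves", "arguments": {
  "commands": [
    {"linear": [-0.008,-0.005,0],"twist": -5,"grip": 0.0475},
    {"linear": [-0.018,-0.01,0],"twist": -13,"grip": 0.0475},
    {"linear": [-0.028,-0.016,0],"twist": -21,"grip": 0.0475},
    {"linear": [-0.037,-0.022,0],"twist": -29,"grip": 0.0475},
    {"linear": [-0.045,-0.027,0],"twist": -37,"grip": 0.0475}
  ]
}}

```text
clock: 13.5
eef_pos: [419.8, -102.9, 0.8]
orientation: [-180.0, 0.0, 30.1]
ft_force: [0.5, 0.6, -2.1]
gripper_width: 47.4
```

>>> {"name": "apply_moves", "arguments": {
  "commands": [
    {"linear": [-0.005,-0.004,0],"twist": -8,"grip": 0.0475},
    {"linear": [-0.009,-0.008,0],"twist": -16,"grip": 0.0475},
    {"linear": [-0.011,-0.009,-0.003],"twist": -23,"grip": 0.0475},
    {"linear": [-0.011,-0.009,-0.008],"twist": -28.4,"grip": 0.0475},
    {"linear": [-0.011,-0.009,-0.011],"twist": -28.4,"grip": 0.0475}
  ]
}}

```text
clock: 14.0
eef_pos: [409.1, -111.7, -10.4]
orientation: [-180.0, 0.0, 1.9]
ft_force: [-1.3, 0.1, -3.1]
gripper_width: 47.9
```

```bash
python3 - <<'E'
from look import *
look("w12",[("drive",0),("reacher_jaws",20)])
E
```

```text
14.0 [ 409.1 -111.7  -10.4] [-1.7998e+02  3.0000e-02  1.9200e+00] [-31.4  10.4 121.1   0.   48.5  56.7] [-1.26  0.1  -3.12] 47.9
wrist drive []
wrist reacher_jaws []
```

View pics/w12.png

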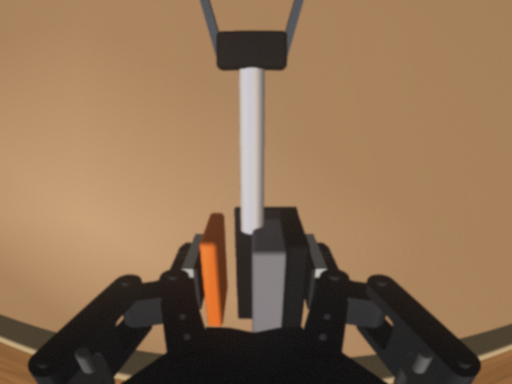

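>>> {"name": "apply_moves", "arguments": {
  "commands": [
    {"linear": [0.012,0,-0.003],"twist": 0,"grip": 0.0475},
    {"linear": [0.026,0,-0.006],"twist": 0,"grip": 0.0475},
    {"linear": [0.04,0,-0.006],"twist": 0,"grip": 0.0475},
    {"linear": [0.05,0,-0.006],"twist": 0,"grip": 0.0475},
    {"linear": [0.05,0,-0.006],"twist": 0,"grip": 0.0475}
  ]
}}

```text
clock: 14.65
eef_pos: [461.5, -112.2, -15.7]
orientation: [180.0, -0.1, 2.1]
ft_force: [-0.3, 0.0, -2.1]
gripper_width: 47.9
```

```bash
cat > ov.py <<'E'
from h import *
def ov(tag,zr,q,riser=True):
    s=arm.observe(); o=np.array(s["eef_pos"]); th=np.radians(s["orientation"][2]); print(round(s["clock"],2),np.round(o,1),np.round(s["orientation"],2),np.round(s["ft_force"],1),round(s["gripper_width"],1))
    X=np.array([np.cos(th),np.sin(th)]);Y=np.array([-np.sin(th),np.cos(th)])
    org=o[:2]-10*X+q/2*Y
    W=lambda p:[*(org+X*p[0]+Y*p[1]),p[2]+zr]
    print("jaw centre",np.round(W((160,0,12)),1))
    for n in ("scene","top"):
        im=arm.snapshot(n); c=proj(n,W((150,0,12))); f=7; x0,y0=int(c[0]-55),int(c[1]-40)
        big=cv2.resize(im[y0:y0+80,x0:x0+110],None,fx=f,fy=f,interpolation=cv2.INTER_CUBIC)
        for p,col in [((160,0,12),(0,0,255)),((112,0,19),(0,255,0)),((100,0,19),(0,255,0)),((175,0,12),(0,0,255))]:
            u,v=proj(n,W(p)); cv2.drawMarker(big,(int((u-x0)*f),int((v-y0)*f)),col,1,12,1)
        cv2.imwrite(f"pics/{tag}_{n}.png",big)
E
python3 - <<'E'
from ov import *
ov("a1",3,2.4)
E
```

```text
14.65 [ 461.5 -112.2  -15.7] [ 1.7995e+02 -1.0000e-01  2.0600e+00] [-0.3  0.  -2.1] 47.9
jaw centre [ 611.4 -105.6   15. ]
```

View pics/a1_scene.png

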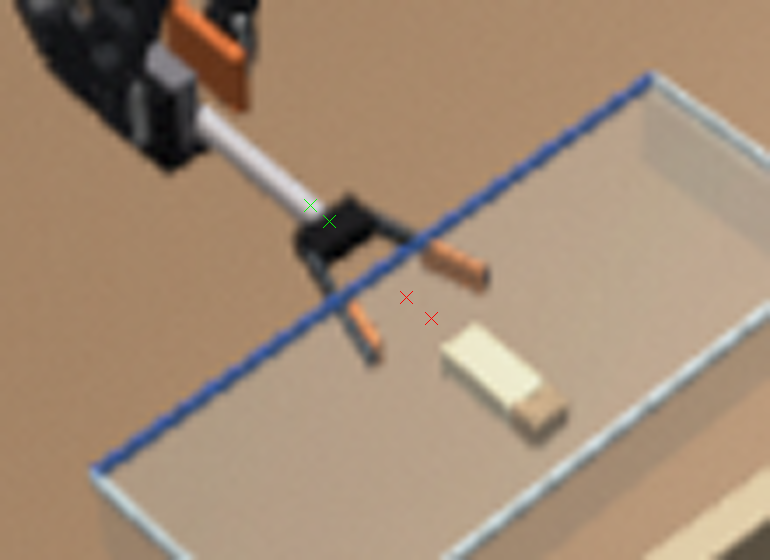

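View pics/a1_top.png

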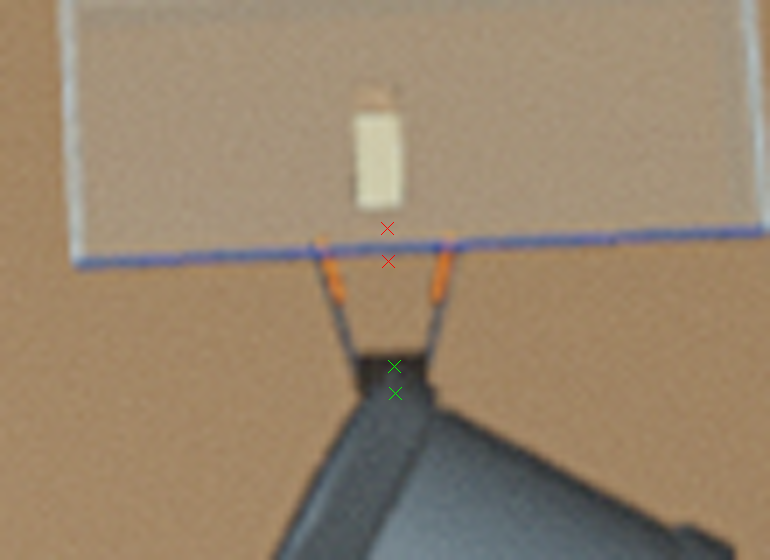

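>>> {"name": "apply_moves", "arguments": {
  "commands": [
    {"linear": [0.014,0,0],"twist": 0,"grip": 0.0475},
    {"linear": [0.028,0,0],"twist": 0,"grip": 0.0475},
    {"linear": [0.042,0,0],"twist": 0,"grip": 0.0475},
    {"linear": [0.052,0.0003,0],"twist": 0,"grip": 0.0475},
    {"linear": [0.052,0.0003,0],"twist": 0,"grip": 0.0475}
  ]
}}

```text
clock: 15.25
eef_pos: [512.3, -111.7, -15.9]
orientation: [180.0, -0.0, 2.0]
ft_force: [0.1, -0.4, -2.0]
gripper_width: 47.8
```

```bash
python3 - <<'E'
from ov import *
ov("a2",3,2.4)
E
```

```text
15.25 [ 512.3 -111.7  -15.9] [ 1.7998e+02 -4.0000e-02  2.0100e+00] [ 0.1 -0.4 -2. ] 47.8
jaw centre [ 662.1 -105.2   15. ]
```

View pics/a2_scene.png

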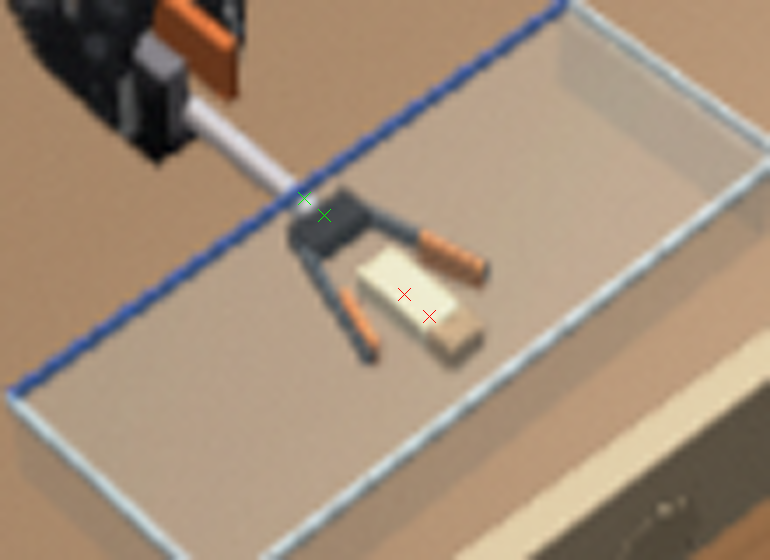

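View pics/a2_top.png

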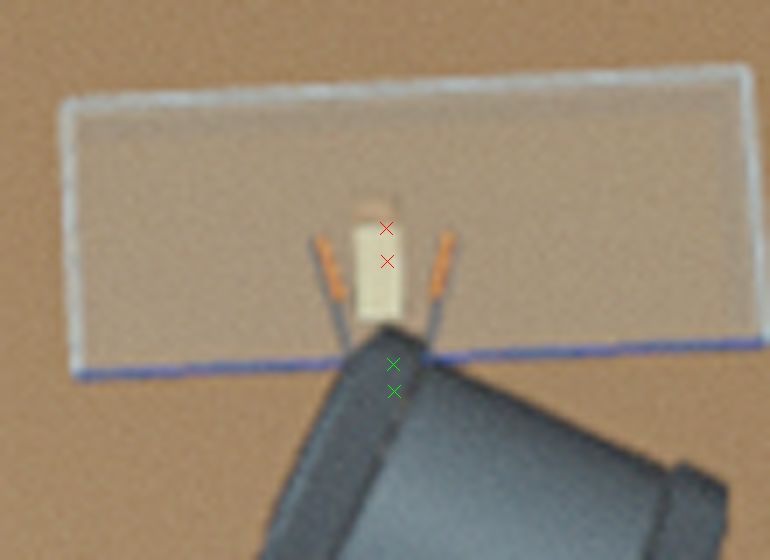

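The jaws straddle the drive in both views, so I squeeze.

>>> {"name": "apply_moves", "arguments": {
  "commands": [
    {"linear": [0,0,0],"twist": 0,"grip": 0.044},
    {"linear": [0,0,0],"twist": 0,"grip": 0.041},
    {"linear": [0,0,0],"twist": 0,"grip": 0.035},
    {"linear": [0,0,0],"twist": 0,"grip": 0.035},
    {"linear": [0,0,0],"twist": 0,"grip": 0.035}
  ],
  "newtons": 25
}}

```text
clock: 15.85
eef_pos: [511.4, -111.5, -16.0]
orientation: [-180.0, 0.0, 2.0]
ft_force: [-0.0, -0.4, -1.7]
gripper_width: 38.1
```

>>> {"name": "apply_moves", "arguments": {
  "commands": [
    {"linear": [0,0,0],"twist": 0,"grip": 0.035},
    {"linear": [0,0,0],"twist": 0,"grip": 0.035},
    {"linear": [0,0,0],"twist": 0,"grip": 0.035},
    {"linear": [0,0,0],"twist": 0,"grip": 0.035},
    {"linear": [0,0,0],"twist": 0,"grip": 0.035}
  ]
}}

```text
clock: 16.35
eef_pos: [511.5, -111.5, -16.0]
orientation: [-180.0, 0.0, 2.0]
ft_force: [-0.4, -0.2, -2.1]
gripper_width: 38.2
```

```bash
python3 - <<'E'
from ov import *
ov("a3",2,11)
E
```

```text
16.35 [ 511.5 -111.5  -16. ] [-180.      0.      1.98] [-0.4 -0.2 -2.1] 38.2
jaw centre [ 661.2 -100.8   14. ]
```

View pics/a3_scene.png

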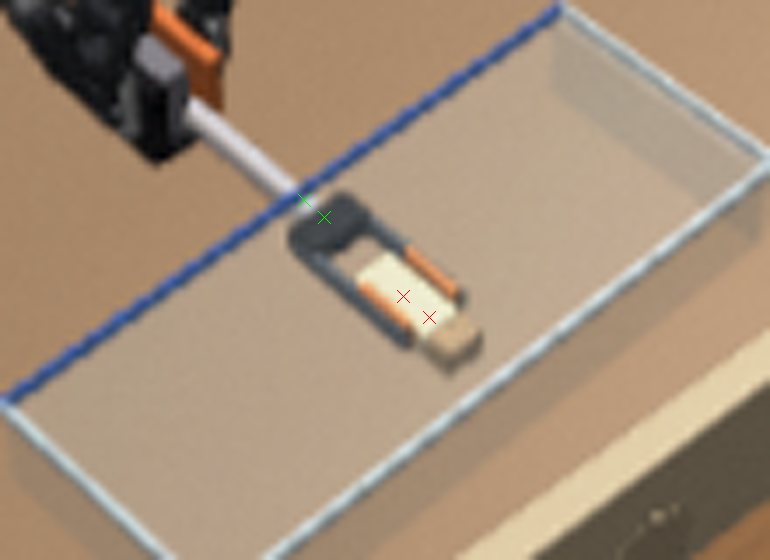

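View pics/a3_top.png

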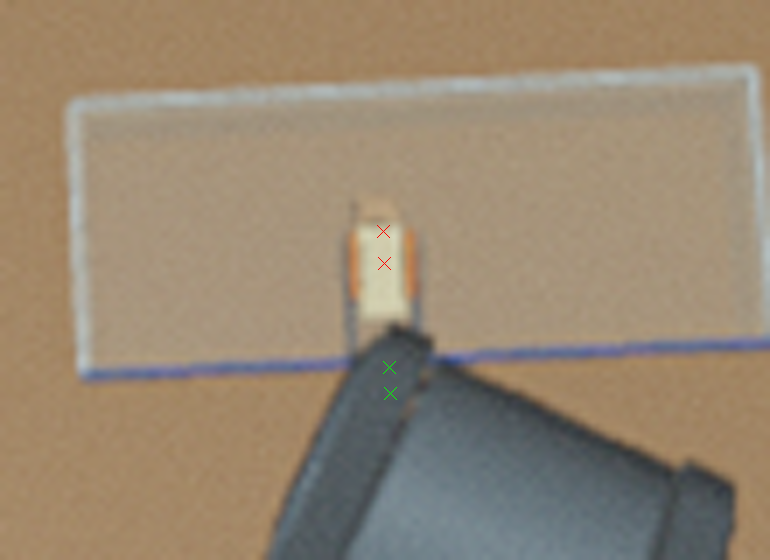

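>>> {"name": "apply_moves", "arguments": {
  "commands": [
    {"linear": [0,0,0.003],"twist": 0,"grip": 0.035},
    {"linear": [-0.008,0,0.006],"twist": 0,"grip": 0.035},
    {"linear": [-0.022,0,0.008],"twist": 0,"grip": 0.035},
    {"linear": [-0.04,0,0.008],"twist": 0,"grip": 0.035},
    {"linear": [-0.06,0,0.008],"twist": 0,"grip": 0.035}
  ]
}}

```text
clock: 16.95
eef_pos: [450.8, -111.6, -7.6]
orientation: [180.0, -0.0, 2.0]
ft_force: [0.0, -0.0, -1.9]
gripper_width: 38.2
```

>>> {"name": "apply_moves", "arguments": {
  "commands": [
    {"linear": [-0.018,0,0],"twist": 0,"grip": 0.035},
    {"linear": [-0.034,0,0],"twist": 0,"grip": 0.035},
    {"linear": [-0.046,0,0],"twist": 0,"grip": 0.035},
    {"linear": [-0.055,0,0],"twist": 0,"grip": 0.035},
    {"linear": [-0.055,0,0],"twist": 0,"grip": 0.035}
  ]
}}

```text
clock: 17.45
eef_pos: [395.5, -111.4, -8.0]
orientation: [-180.0, 0.0, 1.9]
ft_force: [0.7, 0.3, -2.4]
gripper_width: 38.3
```

```bash
python3 - <<'E'
from ov import *
ov("a4",10,11)
E
```

```text
17.45 [ 395.5 -111.4   -8. ] [-1.7998e+02  3.0000e-02  1.9500e+00] [ 0.7  0.3 -2.4] 38.3
jaw centre [ 545.2 -100.8   22. ]
```

View pics/a4_scene.png

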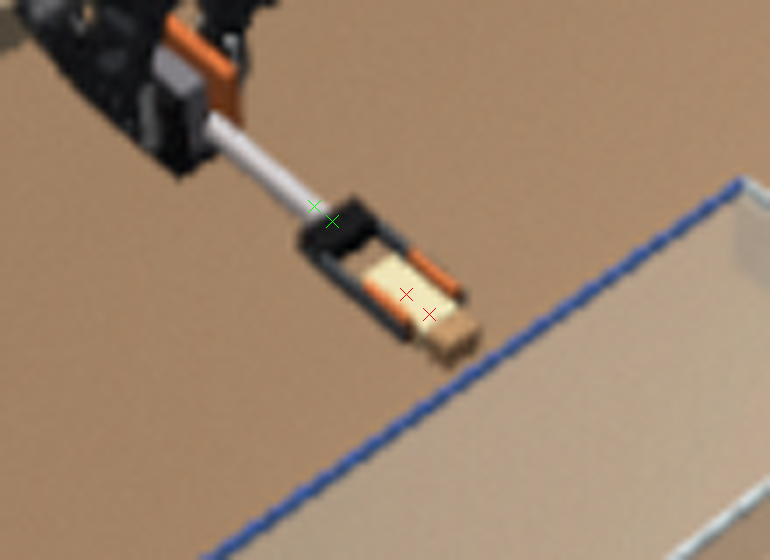

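View pics/a4_top.png

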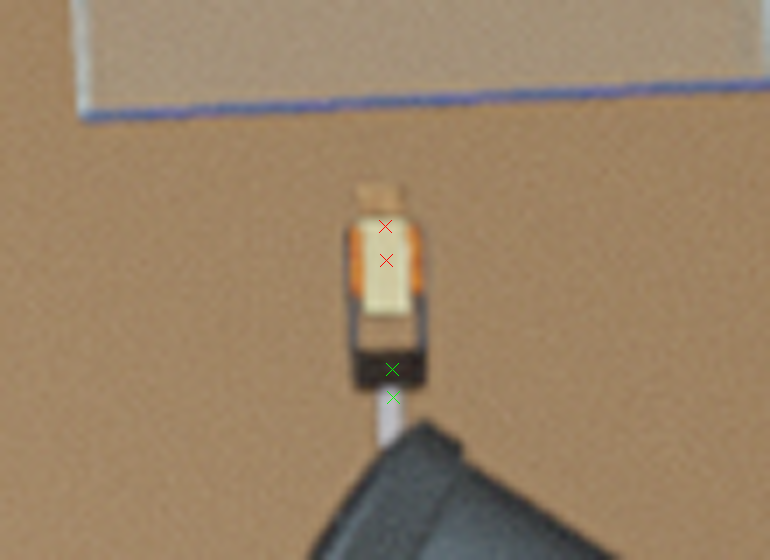

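Drive is out and held. I'll raise it and swing left to look at the dock.

>>> {"name": "apply_moves", "arguments": {
  "commands": [
    {"linear": [0,0.01,0.015],"twist": 0,"grip": 0.035},
    {"linear": [0.004,0.03,0.035],"twist": 0,"grip": 0.035},
    {"linear": [0.008,0.055,0.055],"twist": 0,"grip": 0.035},
    {"linear": [0.012,0.08,0.075],"twist": 0,"grip": 0.035},
    {"linear": [0.016,0.105,0.095],"twist": 0,"grip": 0.035}
  ]
}}

```text
clock: 18.05
eef_pos: [413.3, -5.6, 88.1]
orientation: [180.0, -0.1, 2.0]
ft_force: [-0.0, 1.1, -2.7]
gripper_width: 38.7
```

>>> {"name": "apply_moves", "arguments": {
  "commands": [
    {"linear": [0.006,0.025,0.02],"twist": 0,"grip": 0.035},
    {"linear": [0.012,0.05,0.04],"twist": 0,"grip": 0.035},
    {"linear": [0.018,0.075,0.06],"twist": 0,"grip": 0.035},
    {"linear": [0.022,0.1,0.075],"twist": 0,"grip": 0.035},
    {"linear": [0.024,0.115,0.08],"twist": 0,"grip": 0.035}
  ]
}}

```text
clock: 18.55
eef_pos: [438.5, 110.4, 169.3]
orientation: [-180.0, -0.2, 2.1]
ft_force: [-0.4, 0.2, -2.8]
gripper_width: 38.0
```

>>> {"name": "apply_moves", "arguments": {
  "commands": [
    {"linear": [0,0.01,0.005],"twist": 0,"grip": 0.035},
    {"linear": [0,0.01,0.005],"twist": 0,"grip": 0.035},
    {"linear": [0,0.01,0.005],"twist": 0,"grip": 0.035},
    {"linear": [0,0.01,0.005],"twist": 0,"grip": 0.035},
    {"linear": [0,0.01,0.005],"twist": 0,"grip": 0.035}
  ]
}}

```text
clock: 19.05
eef_pos: [436.3, 117.8, 171.5]
orientation: [180.0, 0.1, 1.9]
ft_force: [0.4, -0.3, -2.8]
gripper_width: 38.3
```

```bash
python3 - <<'E'
from look import *
look("w13",[("dock",0),("drive",170),("lever_tab",90)])
E
```

```text
19.05 [436.3 117.8 171.5] [1.80e+02 5.00e-02 1.92e+00] [  0.   -4.2 110.8  -0.   73.4  88.1] [ 0.41 -0.31 -2.77] 38.3
wrist dock [(0.63, [32.4, 143.8], [593.8, 254.1])]
wrist drive []
wrist lever_tab [(0.92, [17.3, 111.9], [591.8, 252.5])]
```

View pics/w13.png

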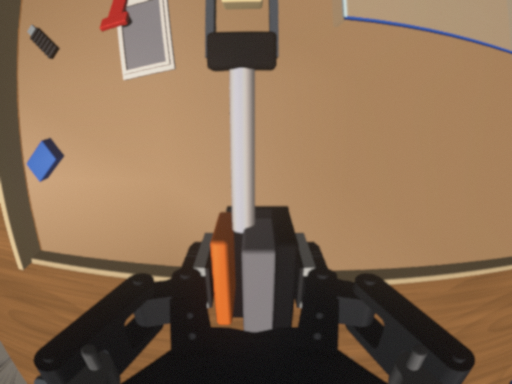

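>>> {"name": "apply_moves", "arguments": {
  "commands": [
    {"linear": [0.015,0.0,0.01],"twist": 0,"grip": 0.035},
    {"linear": [0.035,0.0,0.025],"twist": 0,"grip": 0.035},
    {"linear": [0.055,0.0,0.04],"twist": 0,"grip": 0.035},
    {"linear": [0.065,0.0,0.045],"twist": 0,"grip": 0.035},
    {"linear": [0.065,0,0.045],"twist": 0,"grip": 0.035}
  ]
}}

```text
clock: 19.75
eef_pos: [502.7, 118.2, 217.4]
orientation: [180.0, -0.1, 2.0]
ft_force: [-0.7, 0.4, -1.7]
gripper_width: 38.3
```

```bash
python3 - <<'E'
from look import *
KC,im=look("w14",[("dock",0),("lever_tab",90)])
cv2.imwrite("pics/w14z.png",cv2.resize(im[0:130,60:200],None,fx=4.5,fy=4.5,interpolation=cv2.INTER_CUBIC))
E
```

```text
19.75 [502.7 118.2 217.4] [ 1.80e+02 -8.00e-02  1.96e+00] [ 0.   1.9 99.4 -0.  78.7 88.1] [-0.73  0.38 -1.69] 38.3
wrist dock [(0.71, [88.0, 157.4], [592.3, 250.6])]
wrist lever_tab [(0.81, [85.9, 129.3], [593.5, 252.9])]
```

View pics/w14z.png

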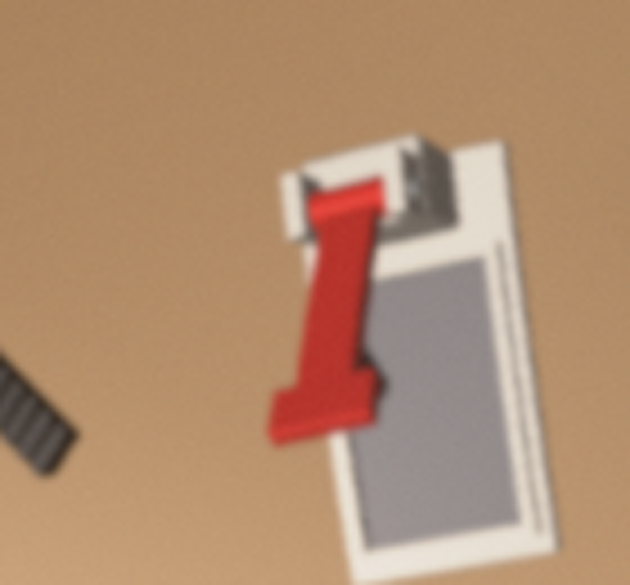

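```bash
python3 - <<'E'
from h import *
from scipy.optimize import least_squares
d=np.load("w14.npz");KC=(d["K"],d["C"])
px=lambda u,v:np.array([60+u/4.5-.4,v/4.5-.4])
pts=[((-40,25,6),px(365,550)),((-40,-25,9),px(520,522)),((40,-25,9),px(485,258)),((-50,-33,6),px(556,548)),((-50,33,6),px(355,583)),((75,-33,3),px(503,140))]
W=lambda p,q:np.array([p[0]+np.cos(p[2])*q[0]-np.sin(p[2])*q[1],p[1]+np.sin(p[2])*q[0]+np.cos(p[2])*q[1],q[2]])
res=lambda p:np.concatenate([proj("wrist",W(p,q),KC)-m for q,m in pts])
s=least_squares(res,[592,252,0.],x_scale=[1,1,.01],loss="soft_l1");p=s.x
print(p[:2],np.degrees(p[2]),res(p).reshape(-1,2).round(1).tolist())
# overlays in top & scene
for n,x0,y0 in (("scene",285,140),("top",140,150)):
    im=arm.snapshot(n);f=8;big=cv2.resize(im[y0:y0+70,x0:x0+80],None,fx=f,fy=f,interpolation=cv2.INTER_CUBIC)
    for q in ((-40,25,6),(-40,-25,6),(40,-25,6),(-50,-33,6),(-50,33,6),(75,-33,0),(0,0,6)):
        u,v=proj(n,W(p,q));cv2.drawMarker(big,(int((u-x0)*f),int((v-y0)*f)),(0,255,0),0,10,1)
    cv2.imwrite(f"pics/d_{n}.png",big)
lt=W(p,(56-69*np.cos(.7),0,46+69*np.sin(.7)+3));print("lever tab pred",lt,proj("wrist",lt,KC))
E
```

```text
[590.75578329 253.41819845] 8.773830257903102 [[0.8, -0.2], [0.3, -0.1], [-0.1, -0.8], [-0.2, 0.5], [-1.0, 0.6], [0.0, -0.0]]
lever tab pred [593.94392351 253.91025767  93.45102042] [127.1815557   85.47700088]
```

View pics/d_scene.png

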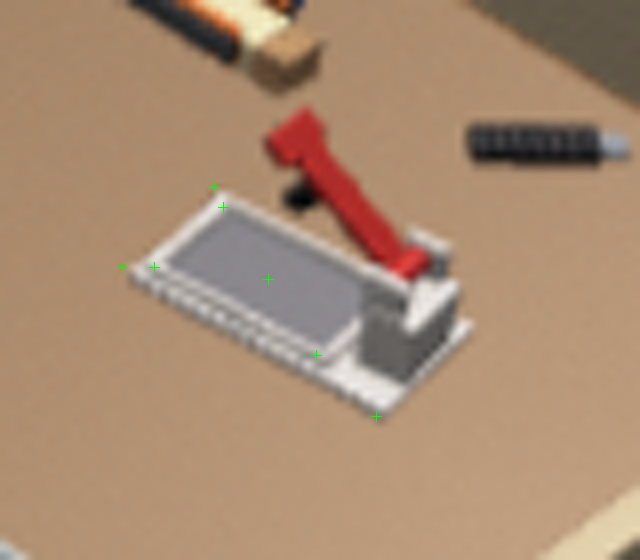

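View pics/d_top.png

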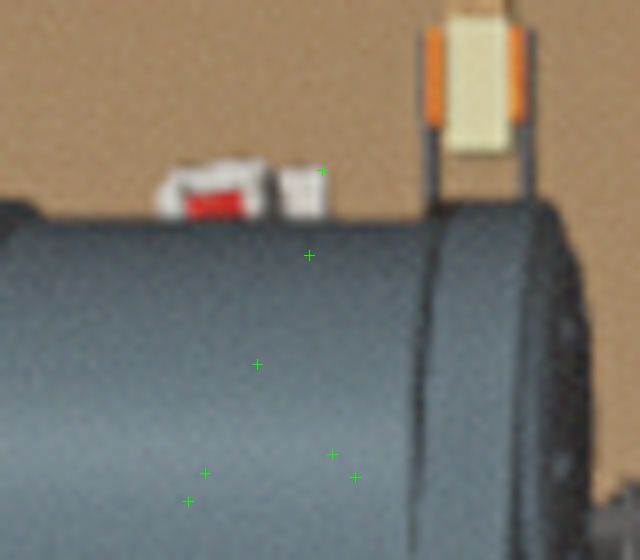

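```bash
python3 - <<'E'
from h import *
for z in (0,50): print(z,[np.round(onz("top",(u,v),z)[:2]).tolist() for u,v in ((160,295),(160,300),(250,296))])
for uv in ((120,163),(130,157)): print(np.round(onz("scene",uv,0)[:2]))
E
python3 - <<'E'
import cv2
im=cv2.imread("pics/top0.png")[270:320,90:260];cv2.imwrite("pics/tw.png",cv2.resize(im,None,fx=4,fy=4))
E
```

```text
0 [[286.0, 280.0], [271.0, 279.0], [286.0, 6.0]]
50 [[293.0, 266.0], [279.0, 266.0], [293.0, 5.0]]
[ 108. -209.]
[ 102. -168.]
```

View pics/tw.png

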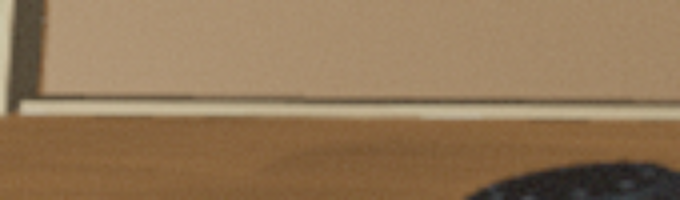

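>>> {"name": "apply_moves", "arguments": {
  "commands": [
    {"linear": [-0.02,0.005,0.0],"twist": 1,"grip": 0.035},
    {"linear": [-0.05,0.015,-0.005],"twist": 3,"grip": 0.035},
    {"linear": [-0.08,0.03,-0.02],"twist": 5,"grip": 0.035},
    {"linear": [-0.108,0.045,-0.04],"twist": 6.8,"grip": 0.035},
    {"linear": [-0.126,0.065,-0.065],"twist": 6.8,"grip": 0.035}
  ]
}}

```text
clock: 20.5
eef_pos: [373.7, 183.7, 151.6]
orientation: [180.0, -0.1, 8.8]
ft_force: [0.4, 0.5, -2.2]
gripper_width: 38.5
```

>>> {"name": "apply_moves", "arguments": {
  "commands": [
    {"linear": [0,0.016,-0.03],"twist": 0,"grip": 0.035},
    {"linear": [0,0.026,-0.06],"twist": 0,"grip": 0.035},
    {"linear": [0,0.0312,-0.09],"twist": 0,"grip": 0.035},
    {"linear": [0,0.0312,-0.11],"twist": 0,"grip": 0.035},
    {"linear": [0,0.0312,-0.12],"twist": 0,"grip": 0.035}
  ]
}}

```text
clock: 21.0
eef_pos: [373.2, 214.3, 30.0]
orientation: [180.0, 0.2, 8.8]
ft_force: [-0.1, -0.2, -1.6]
gripper_width: 37.7
```

```bash
python3 - <<'E'
from ov import *
ov("a5",51,11.7)
E
```

```text
21.0 [373.2 214.3  30. ] [179.98   0.22   8.82] [-0.1 -0.2 -1.6] 37.7
jaw centre [520.5 243.1  63. ]
```

View pics/a5_scene.png

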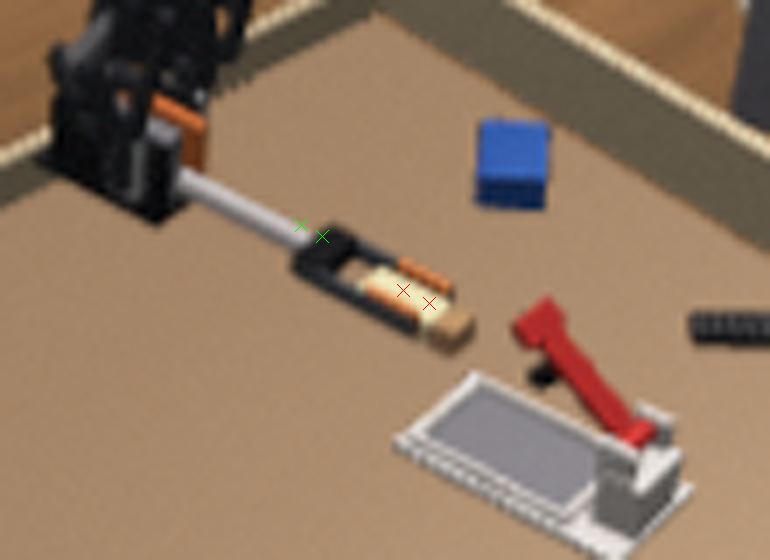

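View pics/a5_top.png

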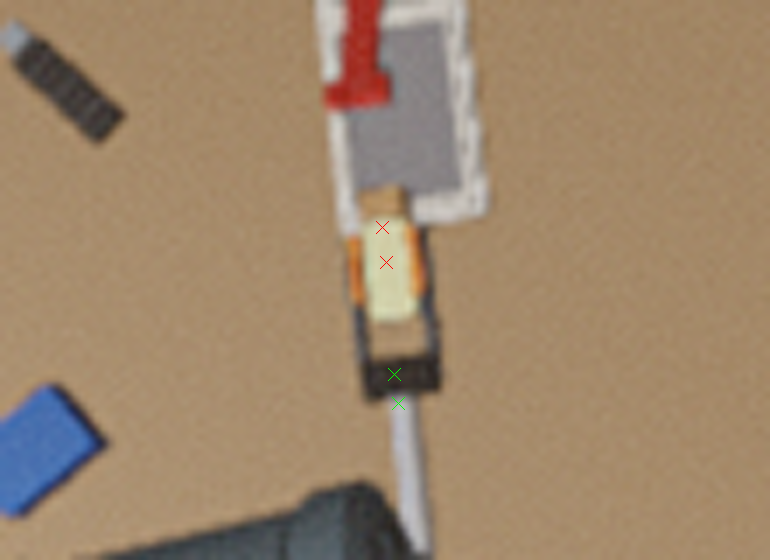

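>>> {"name": "apply_moves", "arguments": {
  "commands": [
    {"linear": [0,0,-0.012],"twist": 0,"grip": 0.035},
    {"linear": [0.0,0.0,-0.024],"twist": 0,"grip": 0.035},
    {"linear": [0.006,0.001,-0.031],"twist": 0,"grip": 0.035},
    {"linear": [0.015,0.0023,-0.031],"twist": 0,"grip": 0.035},
    {"linear": [0.03,0.0046,-0.031],"twist": 0,"grip": 0.035}
  ]
}}

```text
clock: 21.6
eef_pos: [405.8, 219.3, 0.7]
orientation: [180.0, 0.1, 8.8]
ft_force: [0.1, -0.1, -2.5]
gripper_width: 38.2
```

>>> {"name": "apply_moves", "arguments": {
  "commands": [
    {"linear": [0.012,0.0018,0],"twist": 0,"grip": 0.035},
    {"linear": [0.024,0.0037,0],"twist": 0,"grip": 0.035},
    {"linear": [0.033,0.005,0],"twist": 0,"grip": 0.035},
    {"linear": [0.034,0.0053,0],"twist": 0,"grip": 0.035},
    {"linear": [0.034,0.0053,0],"twist": 0,"grip": 0.035}
  ]
}}

```text
clock: 22.1
eef_pos: [439.4, 224.5, 0.9]
orientation: [180.0, 0.0, 8.8]
ft_force: [-0.2, 0.6, -2.7]
gripper_width: 37.9
```

```bash
python3 - <<'E'
from ov import *
ov("a6",20,11.7)
E
```

```text
22.1 [439.4 224.5   0.9] [1.80e+02 3.00e-02 8.78e+00] [-0.2  0.6 -2.7] 37.9
jaw centre [586.8 253.2  32. ]
```

View pics/a6_scene.png

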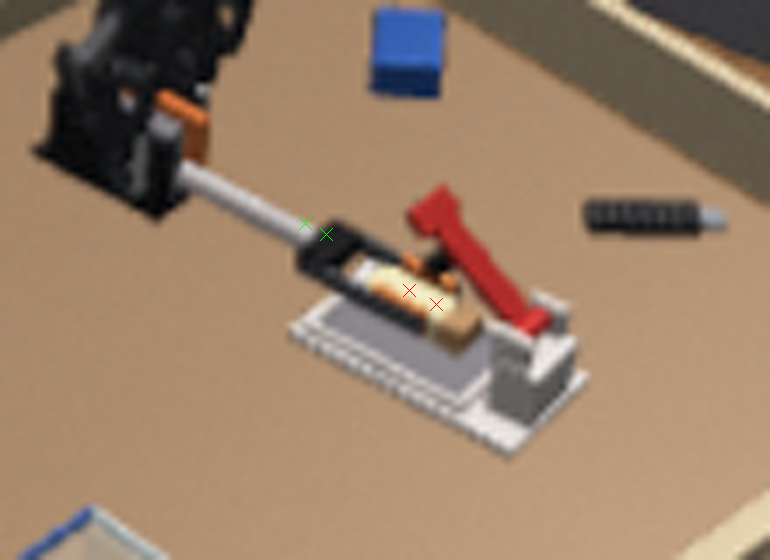

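View pics/a6_top.png

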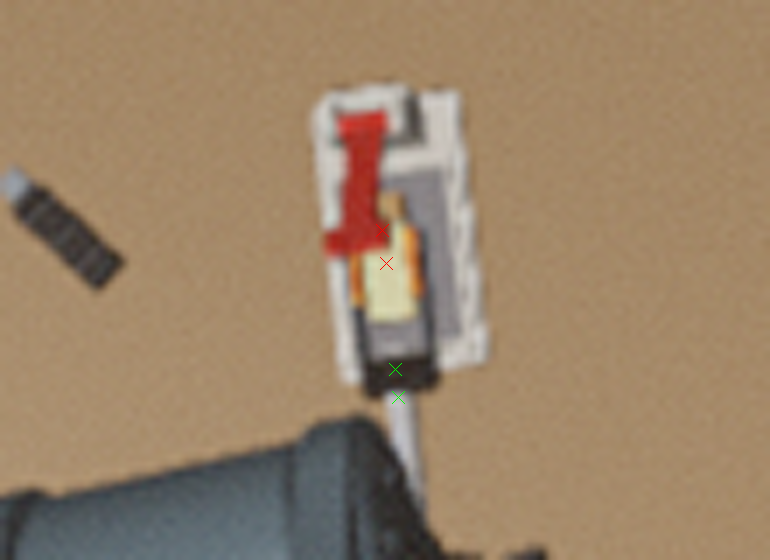

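>>> {"name": "apply_moves", "arguments": {
  "commands": [
    {"linear": [0,0,-0.003],"twist": 0,"grip": 0.035},
    {"linear": [0,0,-0.006],"twist": 0,"grip": 0.035},
    {"linear": [0,0,-0.008],"twist": 0,"grip": 0.035},
    {"linear": [0,0,-0.009],"twist": 0,"grip": 0.035},
    {"linear": [0,0,-0.009],"twist": 0,"grip": 0.035}
  ]
}}

```text
clock: 22.7
eef_pos: [439.3, 224.5, -8.2]
orientation: [180.0, 0.0, 8.8]
ft_force: [-0.3, 0.8, -1.5]
gripper_width: 38.4
```

```bash
python3 - <<'E'
from ov import *
ov("a7",11,11.7)
E
```

```text
22.7 [439.3 224.5  -8.2] [1.80e+02 3.00e-02 8.78e+00] [-0.3  0.8 -1.5] 38.4
jaw centre [586.6 253.2  23. ]
```

View pics/a7_scene.png

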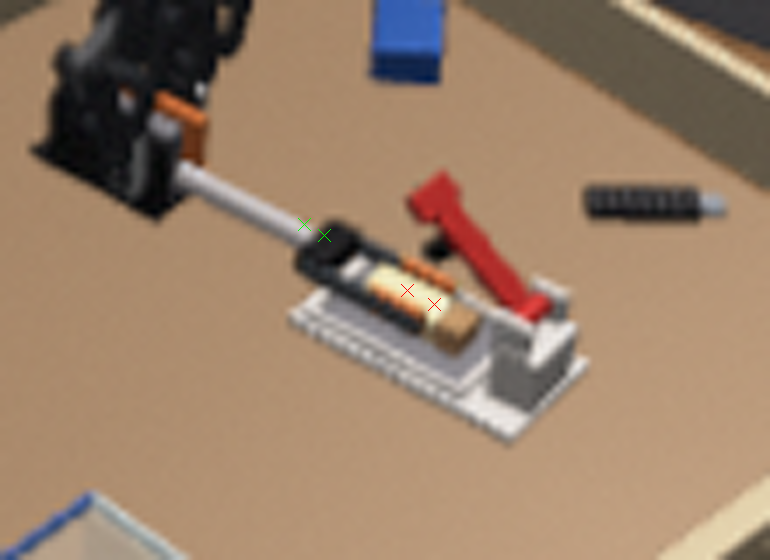

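>>> {"name": "apply_moves", "arguments": {
  "commands": [
    {"linear": [0,0,-0.001],"twist": 0,"grip": 0.035},
    {"linear": [0,0,-0.0015],"twist": 0,"grip": 0.035},
    {"linear": [0,0,-0.002],"twist": 0,"grip": 0.035},
    {"linear": [0,0,-0.002],"twist": 0,"grip": 0.035},
    {"linear": [0,0,-0.002],"twist": 0,"grip": 0.035}
  ]
}}

```text
clock: 23.3
eef_pos: [439.5, 224.6, -10.0]
orientation: [-180.0, -0.0, 8.8]
ft_force: [0.1, -0.3, -1.2]
gripper_width: 38.3
```

```bash
python3 - <<'E'
from h import *
for i in range(4):
    arm.snapshot("wrist"); s=arm.observe(); print(np.round(s["ft_force"],2),np.round(s["wrist_torque"],3),np.round(s["eef_pos"],1))
E
```

```text
[ 0.14  0.48 -1.77] [0.035 0.015 0.052] [439.5 224.6 -10. ]
[-0.03  0.28 -1.85] [ 0.03   0.058 -0.023] [439.6 224.5 -10. ]
[-0.08  0.33 -1.73] [-0.031  0.023 -0.012] [439.6 224.5 -10. ]
[-0.31  0.1  -2.49] [ 0.015  0.043 -0.039] [439.6 224.6 -10. ]
```

>>> {"name": "apply_moves", "arguments": {
  "commands": [
    {"linear": [0,0,-0.0005],"twist": 0,"grip": 0.035},
    {"linear": [0,0,-0.001],"twist": 0,"grip": 0.035},
    {"linear": [0,0,-0.0015],"twist": 0,"grip": 0.035},
    {"linear": [0,0,-0.0015],"twist": 0,"grip": 0.035},
    {"linear": [0,0,-0.0015],"twist": 0,"grip": 0.035}
  ]
}}

```text
clock: 24.0
eef_pos: [439.6, 224.6, -11.4]
orientation: [-180.0, -0.0, 8.8]
ft_force: [-2.9, -1.2, 1.5]
gripper_width: 38.3
```

```bash
python3 - <<'E'
from h import *
for i in range(4):
    im=arm.snapshot("scene"); s=arm.observe(); print(np.round(s["ft_force"],2),np.round(s["wrist_torque"],3),np.round(s["eef_pos"],1))
x0,y0,f=295,150,10
cv2.imwrite("pics/a8.png",cv2.resize(im[y0:y0+55,x0:x0+65],None,fx=f,fy=f,interpolation=cv2.INTER_CUBIC))
E
```

```text
[-2.33 -1.43  1.43] [-0.028 -0.106 -0.052] [439.6 224.6 -11.4]
[-1.28 -0.9   1.69] [-0.111 -0.104 -0.034] [439.6 224.6 -11.4]
[-2.07 -1.34  1.43] [-0.065 -0.126 -0.036] [439.6 224.6 -11.4]
[-2.27 -1.02  1.78] [-0.103 -0.072 -0.059] [439.6 224.6 -11.4]
```

View pics/a8.png

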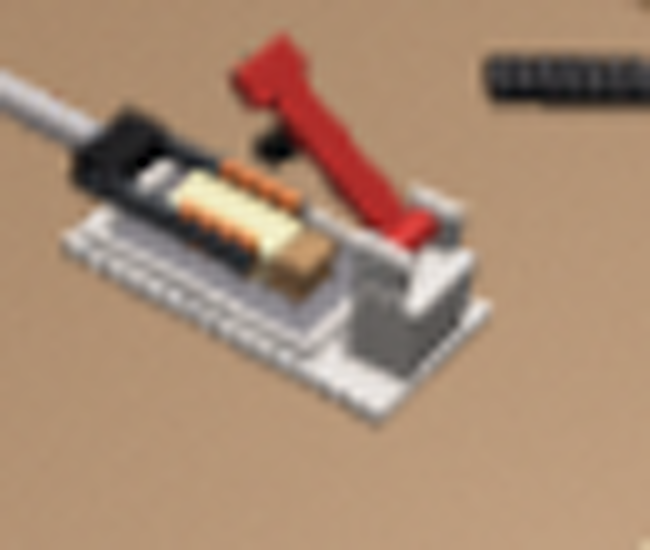

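Contact now shows, with Fz up by 3.5 N. I'll ease up 0.5 mm and release slowly.

>>> {"name": "apply_moves", "arguments": {
  "commands": [
    {"linear": [0,0,0.0005],"twist": 0,"grip": 0.0385},
    {"linear": [0,0,0.0005],"twist": 0,"grip": 0.0395},
    {"linear": [0,0,0.0005],"twist": 0,"grip": 0.041},
    {"linear": [0,0,0.0005],"twist": 0,"grip": 0.0425},
    {"linear": [0,0,0.0005],"twist": 0,"grip": 0.043}
  ]
}}

```text
clock: 24.7
eef_pos: [439.4, 224.5, -11.1]
orientation: [180.0, 0.0, 8.8]
ft_force: [-0.2, -0.3, -3.1]
gripper_width: 43.5
```

```bash
python3 - <<'E'
from ov import *
ov("a9",8,7)
im=arm.snapshot("scene");x0,y0,f=295,150,10
cv2.imwrite("pics/a9.png",cv2.resize(im[y0:y0+55,x0:x0+65],None,fx=f,fy=f,interpolation=cv2.INTER_CUBIC))
E
```

```text
24.7 [439.4 224.5 -11.1] [1.80e+02 2.00e-02 8.78e+00] [-0.2 -0.3 -3.1] 43.5
jaw centre [587.1 250.9  20. ]
```

View pics/a9.png

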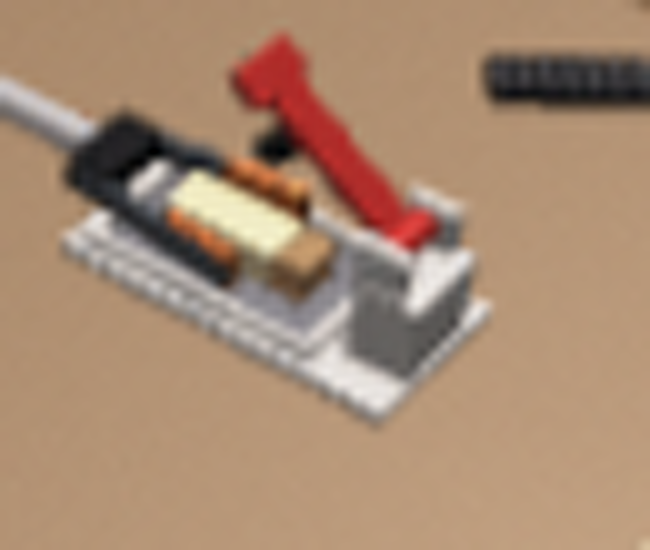

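View pics/a9_top.png

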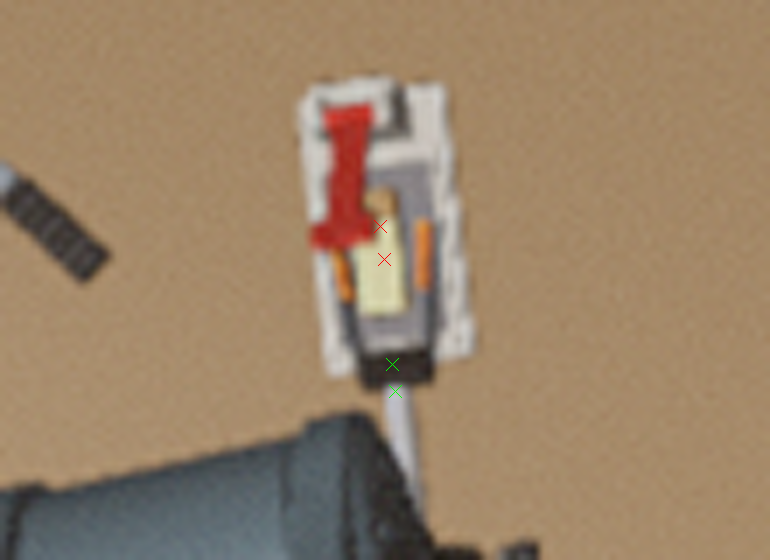

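Drive is released flat in the bay, with both pads clear of it. I'll raise and back out.

>>> {"name": "apply_moves", "arguments": {
  "commands": [
    {"linear": [0,0,0],"twist": 0,"grip": 0.043},
    {"linear": [-0.0002,0.001,0.002],"twist": 0,"grip": 0.043},
    {"linear": [-0.0002,0.001,0.006],"twist": 0,"grip": 0.043},
    {"linear": [-0.0002,0.001,0.01],"twist": 0,"grip": 0.043},
    {"linear": [-0.0002,0.001,0.014],"twist": 0,"grip": 0.043}
  ]
}}

```text
clock: 25.35
eef_pos: [439.5, 225.6, 3.5]
orientation: [-180.0, -0.0, 8.8]
ft_force: [0.4, -0.1, -2.2]
gripper_width: 43.0
```

```bash
python3 - <<'E'
from ov import *
ov("a10",22,7)
E
```

```text
25.35 [439.5 225.6   3.5] [-1.80e+02 -2.00e-02  8.79e+00] [ 0.4 -0.1 -2.2] 43.0
jaw centre [587.2 252.   34. ]
```

View pics/a10_scene.png

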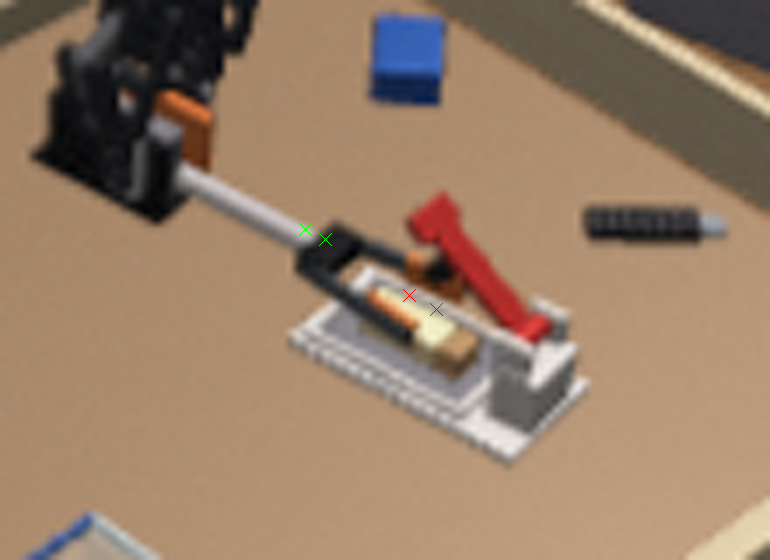

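>>> {"name": "apply_moves", "arguments": {
  "commands": [
    {"linear": [-0.01,-0.0015,0],"twist": 0,"grip": 0.043},
    {"linear": [-0.025,-0.004,0],"twist": 0,"grip": 0.043},
    {"linear": [-0.042,-0.0065,0.0],"twist": 0,"grip": 0.043},
    {"linear": [-0.06,-0.009,0.002],"twist": 0,"grip": 0.044},
    {"linear": [-0.071,-0.02,0.005],"twist": 0,"grip": 0.045}
  ]
}}

```text
clock: 25.95
eef_pos: [365.5, 205.5, 7.4]
orientation: [-180.0, 0.1, 8.8]
ft_force: [0.5, 0.6, -2.9]
gripper_width: 45.4
```

>>> {"name": "apply_moves", "arguments": {
  "commands": [
    {"linear": [0,-0.02,0],"twist": -1,"grip": 0.046},
    {"linear": [0.006,-0.045,-0.002],"twist": -4,"grip": 0.047},
    {"linear": [0.014,-0.07,-0.007],"twist": -7,"grip": 0.0475},
    {"linear": [0.024,-0.09,-0.015],"twist": -8.8,"grip": 0.0475},
    {"linear": [0.03,-0.102,-0.02],"twist": -8.8,"grip": 0.0475}
  ]
}}

```text
clock: 26.45
eef_pos: [398.0, 102.3, -12.4]
orientation: [180.0, 0.0, -0.1]
ft_force: [0.6, -0.1, -2.1]
gripper_width: 47.5
```

>>> {"name": "apply_moves", "arguments": {
  "commands": [
    {"linear": [0,0,-0.002],"twist": 0,"grip": 0.0475},
    {"linear": [0,0,-0.003],"twist": 0,"grip": 0.0475},
    {"linear": [0,0,-0.005],"twist": 0,"grip": 0.0475},
    {"linear": [0,0,-0.006],"twist": 0,"grip": 0.0475},
    {"linear": [0,0,-0.007],"twist": 0,"grip": 0.0475}
  ]
}}

```text
clock: 26.95
eef_pos: [398.0, 104.2, -18.5]
orientation: [-180.0, 0.0, 0.0]
ft_force: [-5.7, 0.7, 16.6]
gripper_width: 47.5
```

```bash
python3 - <<'E'
from ov import *
ov("a11",0,2.4)
im=arm.snapshot("scene");x0,y0,f=200,120,5
cv2.imwrite("pics/a11.png",cv2.resize(im[y0:y0+110,x0:x0+150],None,fx=f,fy=f,interpolation=cv2.INTER_CUBIC))
E
```

```text
26.95 [398.  104.2 -18.5] [-1.7999e+02  3.0000e-02  5.0000e-02] [-5.7  0.7 16.6] 47.5
jaw centre [548.  105.5  12. ]
```

View pics/a11.png

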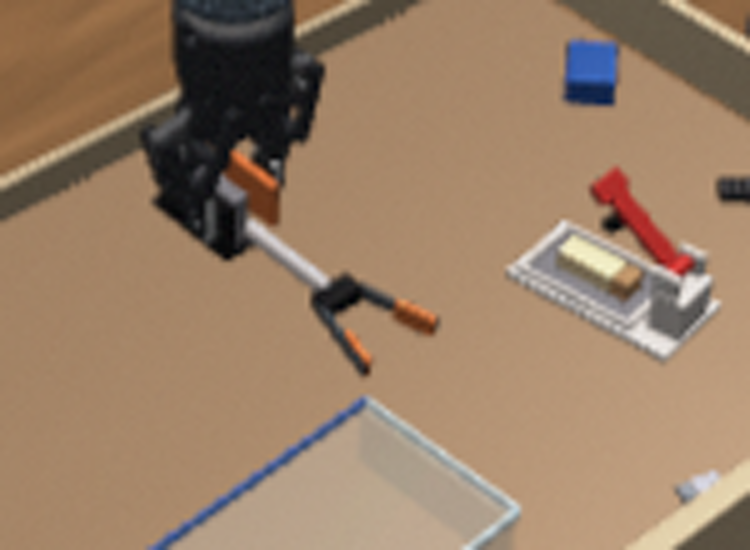

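Reacher is on the floor, the drive lies in the bay, and the lever is still up. Releasing the reacher.

>>> {"name": "apply_moves", "arguments": {
  "commands": [
    {"linear": [0,0,0.001],"twist": 0,"grip": 0.0485},
    {"linear": [0,0,0.0015],"twist": 0,"grip": 0.051},
    {"linear": [0,0,0.0015],"twist": 0,"grip": 0.06},
    {"linear": [0,0,0.0015],"twist": 0,"grip": 0.07},
    {"linear": [0,0,0.0015],"twist": 0,"grip": 0.08}
  ]
}}

```text
clock: 27.6
eef_pos: [398.4, 103.6, -17.5]
orientation: [-180.0, -0.0, -0.0]
ft_force: [-0.0, -0.8, -0.2]
gripper_width: 80.0
```

>>> {"name": "apply_moves", "arguments": {
  "commands": [
    {"linear": [0,0,0.01],"twist": 0,"grip": 0.08},
    {"linear": [0,0,0.03],"twist": 0,"grip": 0.08},
    {"linear": [0,0,0.06],"twist": 0,"grip": 0.08},
    {"linear": [0,0,0.1],"twist": 0,"grip": 0.08},
    {"linear": [0,0,0.145],"twist": 0,"grip": 0.08}
  ]
}}

```text
clock: 28.1
eef_pos: [397.2, 103.6, 128.8]
orientation: [-180.0, 0.1, -0.0]
ft_force: [1.7, 0.2, -0.6]
gripper_width: 80.0
```

```bash
python3 - <<'E'
from look import *
KC,im=look("w15",[("reacher",0),("drive",6),("dock",0)])
E
```

```text
28.1 [397.2 103.6 128.8] [-1.8e+02  1.0e-01 -2.0e-02] [ -2.1  -6.9 118.6  -0.   68.4  88. ] [ 1.7   0.21 -0.6 ] 80.0
wrist reacher [(0.59, [180.8, 253.4], [386.6, 104.4])]
wrist drive []
wrist dock [(0.8, [1.1, 117.1], [590.5, 251.2])]
```

View pics/w15.png

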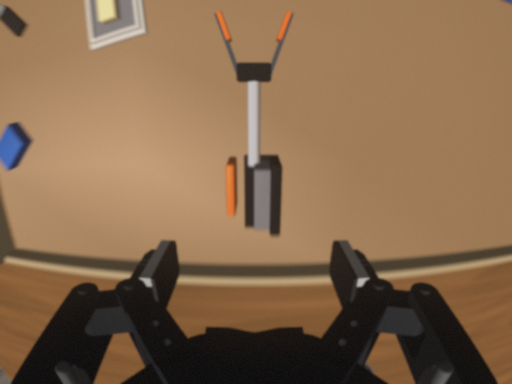

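>>> {"name": "apply_moves", "arguments": {
  "commands": [
    {"linear": [0.03,0.022,0.015],"twist": 2,"grip": 0.04},
    {"linear": [0.066,0.05,0.022],"twist": 5,"grip": 0.02},
    {"linear": [0.102,0.078,0.022],"twist": 8.8,"grip": 0.0},
    {"linear": [0.138,0.105,0.022],"twist": 8.8,"grip": 0.0},
    {"linear": [0.172,0.13,0.022],"twist": 8.8,"grip": 0.0}
  ]
}}

```text
clock: 28.8
eef_pos: [570.4, 234.6, 147.1]
orientation: [180.0, 0.2, 8.8]
ft_force: [0.1, -1.0, 0.5]
gripper_width: 6.6
```

>>> {"name": "apply_moves", "arguments": {
  "commands": [
    {"linear": [0.018,0.014,0.0],"twist": 0,"grip": 0.0},
    {"linear": [0.027,0.021,0.0],"twist": 0,"grip": 0.0},
    {"linear": [0.027,0.021,0.0],"twist": 0,"grip": 0.0},
    {"linear": [0.027,0.021,0.0],"twist": 0,"grip": 0.0},
    {"linear": [0.027,0.021,0.0],"twist": 0,"grip": 0.0}
  ]
}}

```text
clock: 29.3
eef_pos: [596.2, 253.9, 148.6]
orientation: [180.0, 0.1, 8.8]
ft_force: [0.4, -1.0, 0.4]
gripper_width: 0.3
```

```bash
python3 - <<'E'
from look import *
KC,im=look("w16",[])
im=arm.snapshot("scene");x0,y0,f=270,80,6
cv2.imwrite("pics/b1.png",cv2.resize(im[y0:y0+120,x0:x0+120],None,fx=5,fy=5,interpolation=cv2.INTER_CUBIC))
E
```

```text
29.3 [596.2 253.9 148.6] [1.7999e+02 1.1000e-01 8.7700e+00] [12.6 22.2 83.4 -0.  74.5 93.8] [ 0.37 -1.03  0.36] 0.3
```

View pics/w16.png

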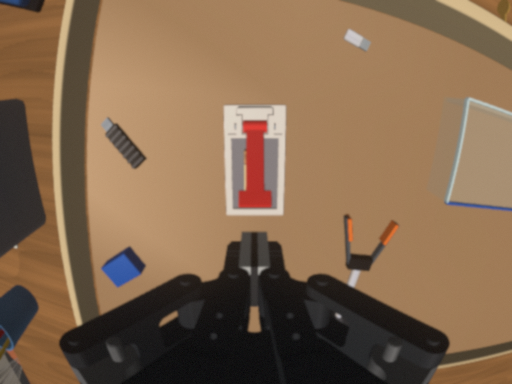

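View pics/b1.png

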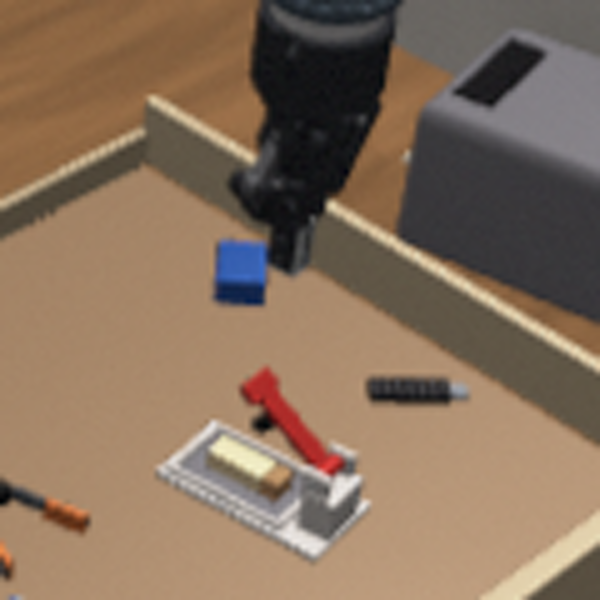

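>>> {"name": "apply_moves", "arguments": {
  "commands": [
    {"linear": [0.001,0,-0.02],"twist": 0,"grip": 0.0},
    {"linear": [0.002,0,-0.04],"twist": 0,"grip": 0.0},
    {"linear": [0.002,0,-0.055],"twist": 0,"grip": 0.0},
    {"linear": [0.002,0,-0.065],"twist": 0,"grip": 0.0},
    {"linear": [0.002,0,-0.07],"twist": 0,"grip": 0.0}
  ]
}}

```text
clock: 29.9
eef_pos: [598.7, 254.3, 78.4]
orientation: [180.0, 0.1, 8.8]
ft_force: [0.3, 0.1, -0.4]
gripper_width: 0.5
```

>>> {"name": "apply_moves", "arguments": {
  "commands": [
    {"linear": [0,0,-0.006],"twist": 0,"grip": 0.0},
    {"linear": [0,0,-0.012],"twist": 0,"grip": 0.0},
    {"linear": [0,0,-0.018],"twist": 0,"grip": 0.0},
    {"linear": [0,0,-0.024],"twist": 0,"grip": 0.0},
    {"linear": [0,0,-0.03],"twist": 0,"grip": 0.0}
  ]
}}

```text
clock: 30.4
eef_pos: [599.5, 254.6, 49.3]
orientation: [-180.0, -0.0, 8.8]
ft_force: [-0.6, 0.4, 0.1]
gripper_width: -0.0
```

```bash
python3 - <<'E'
from look import *
KC,im=look("w17",[])
im=arm.snapshot("scene");x0,y0,f=270,80,6
cv2.imwrite("pics/b2.png",cv2.resize(im[y0:y0+120,x0:x0+120],None,fx=5,fy=5,interpolation=cv2.INTER_CUBIC))
E
```

```text
30.4 [599.5 254.6  49.3] [-1.80e+02 -3.00e-02  8.79e+00] [12.6 29.  86.4  0.  64.6 93.8] [-0.58  0.44  0.14] -0.0
```

View pics/b2.png

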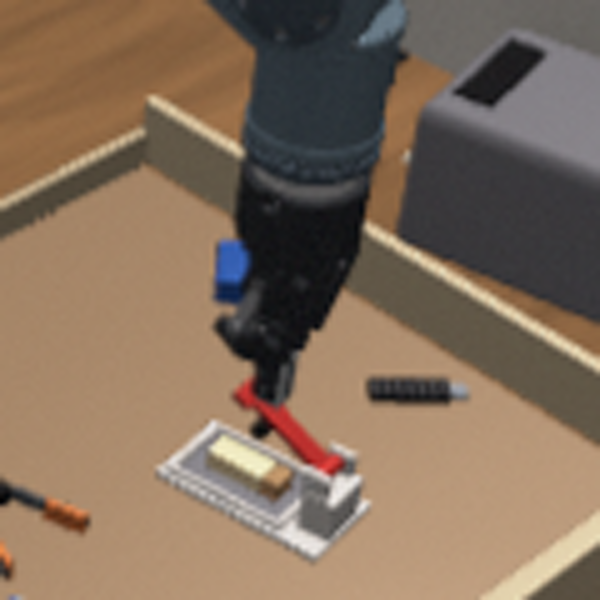

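>>> {"name": "apply_moves", "arguments": {
  "commands": [
    {"linear": [0,0,-0.005],"twist": 0,"grip": 0.0},
    {"linear": [0,0,-0.01],"twist": 0,"grip": 0.0},
    {"linear": [0,0,-0.014],"twist": 0,"grip": 0.0},
    {"linear": [0,0,-0.018],"twist": 0,"grip": 0.0},
    {"linear": [0,0,-0.022],"twist": 0,"grip": 0.0}
  ]
}}

```text
clock: 31.0
eef_pos: [599.2, 254.5, 27.1]
orientation: [-180.0, 0.0, 8.8]
ft_force: [-0.1, -0.0, 1.8]
gripper_width: -0.2
```

>>> {"name": "apply_moves", "arguments": {
  "commands": [
    {"linear": [0,0,-0.001],"twist": 0,"grip": 0.0},
    {"linear": [0,0,-0.002],"twist": 0,"grip": 0.0},
    {"linear": [0,0,-0.003],"twist": 0,"grip": 0.0},
    {"linear": [0,0,-0.004],"twist": 0,"grip": 0.0},
    {"linear": [0,0,-0.004],"twist": 0,"grip": 0.0}
  ]
}}

```text
clock: 31.5
eef_pos: [599.4, 254.6, 23.5]
orientation: [-180.0, -0.0, 8.8]
ft_force: [0.4, -0.1, 0.4]
gripper_width: -0.2
```

```bash
python3 - <<'E'
from look import *
KC,im=look("w18",[])
im=arm.snapshot("scene");x0,y0,f=270,80,6
cv2.imwrite("pics/b3.png",cv2.resize(im[y0:y0+120,x0:x0+120],None,fx=5,fy=5,interpolation=cv2.INTER_CUBIC))
E
```

```text
31.5 [599.4 254.6  23.5] [-1.80e+02 -1.00e-02  8.78e+00] [12.6 31.  86.9  0.  62.1 93.8] [ 0.36 -0.06  0.35] -0.2
```

View pics/b3.png

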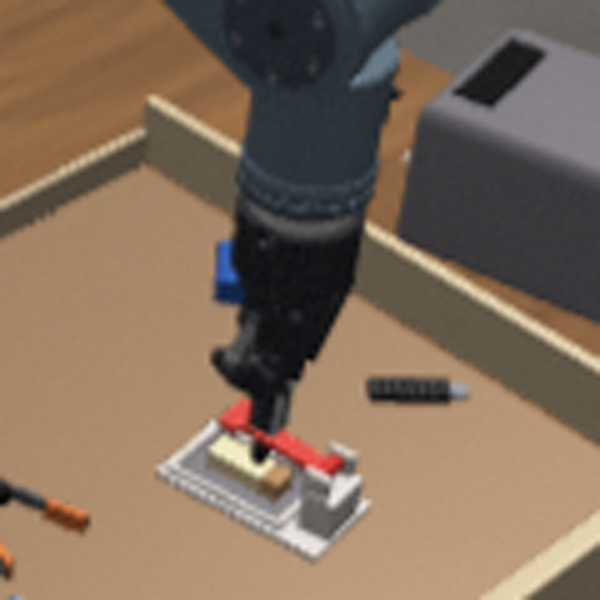

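Lever is following down. I'll continue in small steps until the stop shows as force.

>>> {"name": "apply_moves", "arguments": {
  "commands": [
    {"linear": [0,0,-0.001],"twist": 0,"grip": 0.0},
    {"linear": [0,0,-0.002],"twist": 0,"grip": 0.0},
    {"linear": [0,0,-0.003],"twist": 0,"grip": 0.0},
    {"linear": [0,0,-0.004],"twist": 0,"grip": 0.0},
    {"linear": [0,0,-0.004],"twist": 0,"grip": 0.0}
  ]
}}

```text
clock: 32.1
eef_pos: [599.3, 254.6, 19.3]
orientation: [-180.0, 0.0, 8.8]
ft_force: [0.7, 0.3, 0.7]
gripper_width: 0.0
```

>>> {"name": "apply_moves", "arguments": {
  "commands": [
    {"linear": [0,0,-0.001],"twist": 0,"grip": 0.0},
    {"linear": [0,0,-0.0015],"twist": 0,"grip": 0.0},
    {"linear": [0,0,-0.002],"twist": 0,"grip": 0.0},
    {"linear": [0,0,-0.0025],"twist": 0,"grip": 0.0},
    {"linear": [0,0,-0.003],"twist": 0,"grip": 0.0}
  ]
}}

```text
clock: 32.6
eef_pos: [599.4, 254.6, 17.8]
orientation: [180.0, -0.0, 8.8]
ft_force: [-5.7, -1.2, 12.5]
gripper_width: 0.1
```

The stop is reached at 12.5 N. Lifting away and checking.

>>> {"name": "apply_moves", "arguments": {
  "commands": [
    {"linear": [0,0,0.01],"twist": 0,"grip": 0.0},
    {"linear": [0,0,0.04],"twist": 0,"grip": 0.0},
    {"linear": [-0.01,0,0.085],"twist": 0,"grip": 0.0},
    {"linear": [-0.04,0,0.13],"twist": 0,"grip": 0.0},
    {"linear": [-0.08,0,0.16],"twist": 0,"grip": 0.0}
  ]
}}

```text
clock: 33.1
eef_pos: [523.9, 254.5, 177.4]
orientation: [-180.0, -0.3, 8.7]
ft_force: [0.3, 1.4, 1.3]
gripper_width: -0.1
```

>>> {"name": "apply_moves", "arguments": {
  "commands": [
    {"linear": [-0.03,-0.03,0.03],"twist": 0,"grip": 0.0},
    {"linear": [-0.06,-0.06,0.06],"twist": 0,"grip": 0.0},
    {"linear": [-0.09,-0.08,0.07],"twist": 0,"grip": 0.0},
    {"linear": [-0.1,-0.08,0.07],"twist": 0,"grip": 0.0},
    {"linear": [-0.1,-0.08,0.07],"twist": 0,"grip": 0.0}
  ]
}}

```text
clock: 33.6
eef_pos: [421.9, 174.6, 244.9]
orientation: [-180.0, -0.1, 8.8]
ft_force: [1.0, -0.9, 0.1]
gripper_width: 0.3
```

```bash
python3 - <<'E'
from look import *
KC,im=look("w19",[("dock",0),("reacher",0),("reacher_jaws",12),("lever_tab",49)])
z=cv2.resize(im[0:150,100:260],None,fx=4,fy=4,interpolation=cv2.INTER_CUBIC);cv2.imwrite("pics/w19z.png",z)
im=arm.snapshot("scene")
cv2.imwrite("pics/b4.png",cv2.resize(im[115:235,200:360],None,fx=4.8,fy=4.8,interpolation=cv2.INTER_CUBIC))
im=arm.snapshot("top")
cv2.imwrite("pics/b5.png",im)
E
```

```text
33.6 [421.9 174.6 244.9] [-1.7998e+02 -1.4000e-01  8.7500e+00] [  7.5  -7.7 105.3   0.   82.2  88.8] [ 0.99 -0.89  0.11] 0.3
wrist dock [(0.84, [25.3, 214.0], [593.5, 257.4]), (0.7, [105.0, 304.7], [499.5, 114.7])]
wrist reacher [(0.61, [184.4, 298.3], [383.3, 102.4])]
wrist reacher_jaws [(0.6, [180.8, 297.8], [391.8, 106.6])]
wrist lever_tab [(0.8, [28.0, 208.0], [578.1, 256.0])]
```

View pics/w19.png

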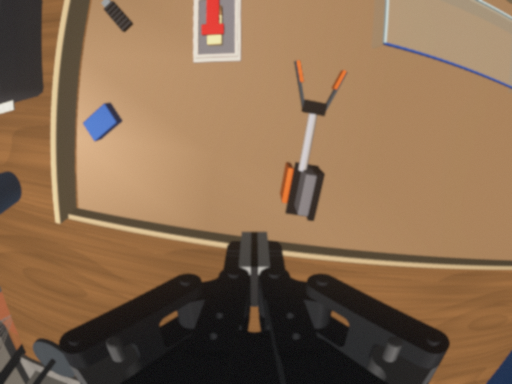

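View pics/b4.png

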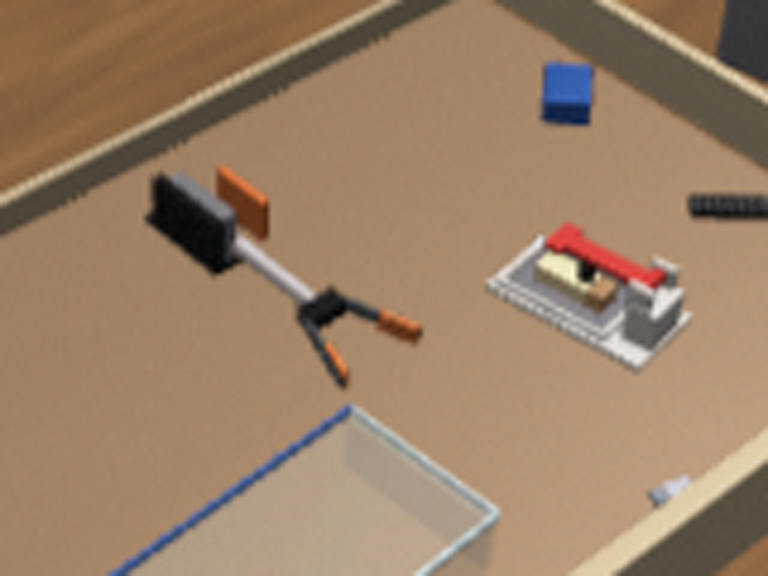

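View pics/b5.png

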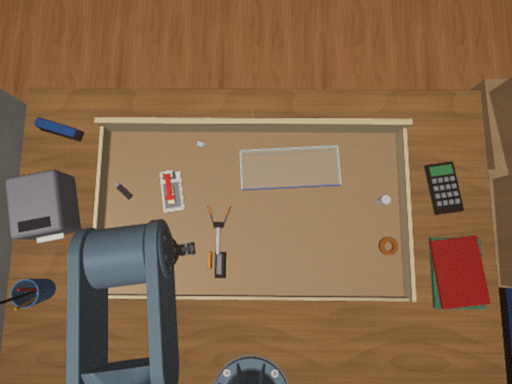

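```bash
python3 - <<'E'
from h import *
p=[590.8,253.4,np.radians(8.8)]
W=lambda q:np.array([p[0]+np.cos(p[2])*q[0]-np.sin(p[2])*q[1],p[1]+np.sin(p[2])*q[0]+np.cos(p[2])*q[1],q[2]])
im=arm.snapshot("scene");x0,y0,f=295,150,11
big=cv2.resize(im[y0:y0+50,x0:x0+60],None,fx=f,fy=f,interpolation=cv2.INTER_CUBIC)
for a,c in ((0,(0,255,0)),(.1,(255,255,0))):
    for l,y in ((69,0),(76,14),(76,-14)):
        u,v=proj("scene",W((56-l*np.cos(a)+3*np.sin(a),y,46+l*np.sin(a)+3*np.cos(a))));cv2.drawMarker(big,(int((u-x0)*f),int((v-y0)*f)),c,0,10,1)
for q in ((-28,10,21),(-28,-10,21),(28,-10,21),(28,10,21)):
    u,v=proj("scene",W(q));cv2.drawMarker(big,(int((u-x0)*f),int((v-y0)*f)),(255,0,255),1,10,1)
cv2.imwrite("pics/b6.png",big)
E
```

```text
(no output)
```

View pics/b6.png

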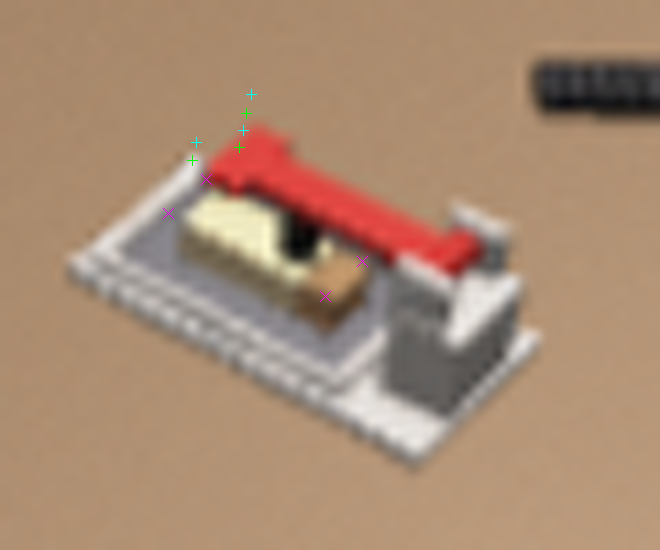

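```bash
python3 -c "
from workcell import arm
print(arm.observe()['clock']); print(arm.sign_off())"
```

```text
34.0
the job is handed in; nothing more can be done
None
```

The job is handed in at 34.0 s on the clock, of the 67 s allowed. The sign-off gives no verdict. I clamped the drive in the reacher's jaws under the riser, drew it out and set it in the dock's bay. I then let it go, stood the reacher on open floor and pushed the keeper lever down onto its stop.

**Last checks**
- **Drive:** it lies flat in the bay, within about 6 mm of its middle by an overlay on the scene picture.
- **Lever:** it pushed back with 12.5 N at the end of its travel. In the scene picture it lies level over the drive. I did not measure the joint angle itself.
- **Reacher:** it stands upright near (387, 104) mm with its jaws open, clear of the dock, drive and riser.
- **Bystanders:** they look unmoved in the final top view. I compared them by eye only.

**What disagreed**
- **First grasp:** it missed. The fingertips sit about 30 mm above the stated TCP, as both the wrist and scene cameras showed. I lowered to TCP z of about −18 mm, and the second grasp held.
- **Scene-camera overlay:** it ran about 1–2 pixels off at the dock, so those fits are only good to a few millimetres.

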